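# Fetch the lens carrier out of the deep rinse tank with the hook rod

### The job

Take the hook rod from its rails by the black handle and use it to fetch the round-lens carrier, the one with the wire arch, out of the deep clear rinse tank, without touching the carrier with the fingers. Set the carrier down gently, upright, on the floor of the steel drying tray, unhook it, and hang the hook rod back upright on its rails. Leave the other carrier and the other rod where they are.

Things in the scene. Friction and masses are not known exactly. Their poses are not given: they have to be found in the camera images.
- rod_grip (a point): Hook rod (loose, 0.12 kg): centre of its upright square black handle, 22 x 22 x 52 mm; z up, x where the hook points. Below it (mm): 4 mm cross plate 28 (x) x 60 (y) mm, underside at z -32; 5 mm shank on the axis; J foot: trough at x 14 (wire top z -135, underside z -140), upturned tip at x 28, top z -124, foot ends at x 31. The other rod has a round handle and a white disc foot.
- carrier: Carrier to fetch, 0.1-0.2 kg: base 54 x 54 mm, round lens (top at z 14 mm), 4 mm wire arch. Origin: centre of underside, z up. Arch in plane x = 0, feet at y -25 and 25, shoulders z 52 at y -22 and 22, peak at y 0, underside z 58, top z 62; open below it to the lens. Side lugs out to y -38 and 38 lie loose on ledges: it hangs 12 mm above the table and lifts straight up.
- tank: Fixed clear tank holding that carrier; origin on the table right under the carrier's, same axes. White rim at z 130 mm, smooth walls 5 mm thick; inside x -58 to 44, y -48 to 48 mm. The hook goes down on the -x side of the arch, then along +x under it. A like tank some 0.15-0.25 m to its left or right holds a carrier with a square glass block, two black studs and no arch: not wanted.
- tray: Fixed open steel drying tray, 150 x 150 mm outside, walls 4 mm thick and 16 mm high. Origin: centre of its underside, z up; inner floor 4 mm above it.
- stand: Fixed stand of both rods. Origin: centre of its underside; x along the rails, z up. Rails: two bars on corner posts, 180 mm along x, 5 mm wide, 8 mm tall, 28 mm apart inside, top at z 118 mm, open between at the ends. A rod hangs between them, its cross plate lying across both bars, hook along +x, handle centre then at y 0, z 150. The rods start at x -50 and 50 mm; which is which varies.
Not all that is in view belongs to the job. There is more than one size of the stand; the job needs the smaller.

How it is judged:
By the outcome, as a careful person would: the job done as asked, in the order asked, and still so for the second after the job is handed in, with the robot touching nothing.
It also fails if it takes over 72 s, if anything falls off the work surface, if the arm or the gripper's body presses on something with over 40 N, if the wrist force passes 120 N, or if a joint passes its speed limit or range.

### The arm

A 7-joint arm with a two-finger parallel gripper is mounted at the origin on the work surface. World frame = base frame: x ahead of the robot, y to its left, z up, the work surface at z = 0. Lengths are in m, angles in degrees, forces in N, time in s.
With the tool pointing down it reaches from about 0.4 to 0.85 m from the base axis. Payload 10.4 kg.
Tool frame: the origin (TCP) lies midway between the tips of the shut fingers; the grasp point (between the pads) lies 19 mm behind it (arm.grasp_offset is the distance from the TCP to the grasp point, in m); z points along the fingers, y is the direction in which the jaws open and shut (so a half turn about z gives the same grasp; the last joint's range is limited). The gripper opens to 85 mm and grips with 20 to 120 N. Pads are 22 mm wide; open, the fingers measure 114 mm over their backs; the gripper's body (76 mm by 85 mm) begins 54 mm behind the grasp point. The pads swing forward as they close: fully open they stand 13 mm farther back than shut.
Start: joints at [73.992, 19.034, -3.707, 83.658, 1.238, 77.344, -5.071], TCP at [0.159, -0.605, 0.231] pointing down, gripper open.
Joint ranges: [-148.97, 148.97], [-28.65, 121.19], [-84.17, 76.75], [9.2, 138.47], [-72.65, 252.65], [3.7, 117.97], [-149.18, 149.18]. Speed limits (degrees/s): [127.2, 127.2, 159.86, 159.86, 180, 180, 180].

### API

Orientations are given as [roll, pitch, yaw] about the fixed x, y, z axes, in that order (R = Rz(yaw) Ry(pitch) Rx(roll)).
In Python, from cell import arm gives the robot as it stands.
- The arm moves only by the tool arm_command, never from a script. Its argument "steps" is a list that holds one entry, the list of rows, each a list of 5 numbers: the shift along the tool's x, y, z in mm, then the turn about the tool's z in degrees, then the finger opening in mm, from 0 to 85.4. A call has 1 to 10 rows; each row shifts and turns the commanded pose from where the row before left it, along the tool's axes as they then stand; what a row does not reach is not made up. A row lasts 1/10 s, in which the tool goes at most 50 mm and 8.59 degrees, less where a joint would pass 70% of its speed; a pose out of reach is approached as far as the arm can. A call with a gripper value outside its range is refused whole. The fingers move at their own pace and stop on an object; the grip force is fixed at half the most. Time passes only in rows, so rows that do not move let the fingers close. It gives the time, the measured TCP pose, the force and the opening at its end, in the units of the state.
- arm.state(): the state, without advancing time (a new reading comes with each control period).
- arm.snapshot(name): name is "scene" or "top"; returns a dict with "image" (480x640x3 uint8, red, green, blue), "z_map" (480x640 float32, m along the optical axis (not along the pixel's ray), 0 where there is no reading), "fx", "fy", "cx", "cy" (pixels), "distortion" ([k1, k2, p1, p2, k3] as OpenCV has them; the pictures are not rectified), "cam_to_world" (4x4, takes a point from camera to world coordinates). Camera axes: x right, y up, looking along -z (the intrinsics and any distortion apply to the point x, -y, -z); pixel columns grow to the right and rows downward; lengths in m; the calibration is good to about 2 mm. A picture is of the moment at which its call begins.
- arm.close_job(): hands the job in, once; it reports no verdict.
The state is a dict: "clock": time; "joints": joint angles; "qvel": joint speeds; "effort": joint torques, N m; "ee_pos": TCP position; "orientation": TCP orientation; "contact_force": force on the tool from outside, world axes, zero at the start; "ft_torque": the same for the moment, N m; "width": finger opening in m.
Only numpy, scipy, OpenCV 4.12 (cv2) and the standard library are available. Lean on these libraries where they do the work, as an engineer would, in place of code of your own. Each camera call takes 0.05 s, during which the arm holds its last target.

## Working session

There is one attempt and no reset: what is moved stays moved. The work goes in short steps, Python scripts to look and compute and a tool call to move; the robot and the scene stay as the last step left them, time stands still between calls to the robot, and variables do not carry over. Pictures are saved under pics/ and viewed, and the job is handed in when it is done.

Besides the shell and the picture viewer there is one more tool, called as name(argument=value, ...), one argument or row to a line, values as JSON. arm_command: Moves the arm, as the interface text tells. Its arguments: {"type":"object","properties":{"steps":{"type":"array"}},"required":["steps"]}

```bash
ls; mkdir -p pics; python3 - <<'E'
from cell import arm
import cv2,numpy as np,pickle
print(arm.state())
for n in("scene","top"):
    s=arm.snapshot(n); pickle.dump(s,open(f"{n}0.pkl","wb"))
    cv2.imwrite(f"pics/{n}0.png",s["image"][:,:,::-1]); print(n,s["fx"],s["fy"],s["cx"],s["cy"],s["distortion"],s["cam_to_world"])
E
```

```text
pics
{'clock': 0.0, 'joints': array([73.99118902, 19.07355368, -3.70884938, 83.70733205,  1.23804332,
       77.34386636, -5.07173677]), 'qvel': array([-0.00035086, -0.01907744, -0.08400467, -0.07632718,  0.09270518,
        0.04538851, -0.05328678]), 'effort': array([ 4.82711730e-04, -6.25452805e+01,  4.92941123e-02, -3.91599476e+01,
        1.61906413e-02,  1.00878283e-02,  2.61393450e-05]), 'ee_pos': array([ 0.15865587, -0.60412299,  0.23048776]), 'orientation': array([-1.79915219e+02,  3.83652559e-03,  1.47159177e+01]), 'contact_force': array([0.25489748, 0.05324018, 0.19301388]), 'ft_torque': array([ 0.02133742, -0.03722304, -0.00813386]), 'width': 0.08502997683516794}
scene 469.1538087470696 469.1538087470696 319.6257434406268 241.2363956511689 [-0.06595164  0.          0.          0.          0.        ] [[-0.73849098 -0.45768953  0.49512763  0.88424202]
 [ 0.67416802 -0.48886818  0.55362928  0.48908822]
 [-0.01133818  0.74264944  0.66958439  0.77956834]
 [ 0.          0.          0.          1.        ]]
top 466.0769743873236 466.0769743873236 311.84044186167165 239.04303618101608 [0.02557916 0.         0.         0.         0.        ] [[ 0.00149921  0.99844525 -0.05572104  0.34655963]
 [-0.99999655  0.00137673 -0.00223644 -0.05351294]
 [-0.00215625  0.0557242   0.99844387  1.06150182]
 [ 0.          0.          0.          1.        ]]
```

View pics/scene0.png

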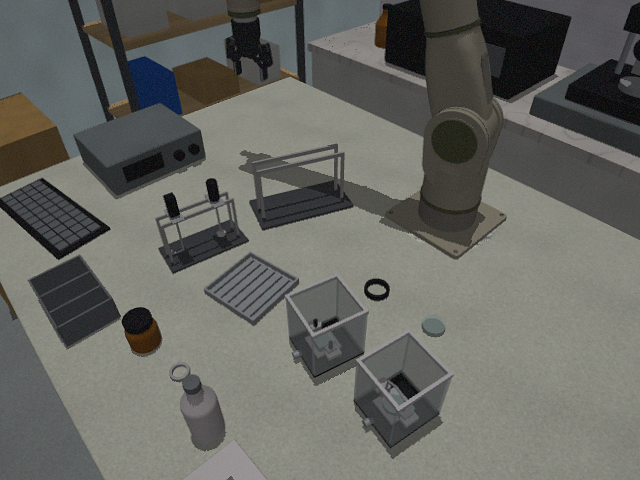

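View pics/top0.png

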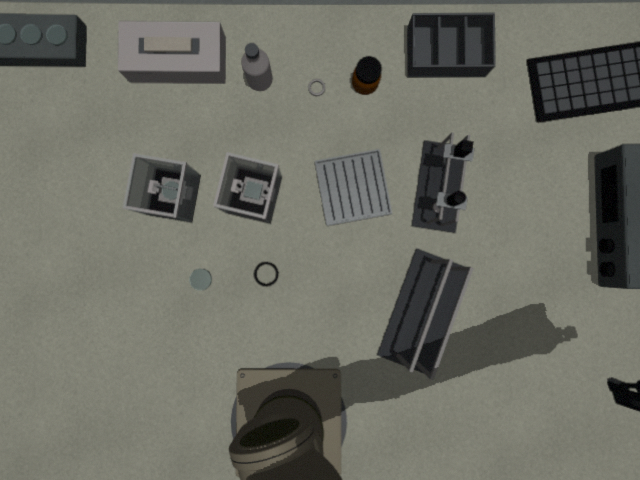

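The scene view shows the small stand with two rods (200,225), the larger empty stand (300,185), the tray (252,287) and tanks at (327,325) and (403,390). I need close crops to choose between them.

```bash
python3 - <<'E'
import cv2,numpy as np
a=cv2.imread("pics/scene0.png");b=cv2.imread("pics/top0.png")
def c(im,x,y,w,h,k,n):
    o=cv2.resize(im[y:y+h,x:x+w],None,fx=k,fy=k,interpolation=cv2.INTER_CUBIC)
    o=cv2.convertScaleAbs(o,alpha=1.4,beta=10)
    for i in range(0,w,10):
        cv2.line(o,(i*k,0),(i*k,6 if (x+i)%50 else 14),(0,0,255),1)
        if (x+i)%20==0: cv2.putText(o,str(x+i),(i*k,24),0,.4,(0,0,255),1)
    for i in range(0,h,10):
        cv2.line(o,(0,i*k),(6,i*k),(0,0,255),1)
        if (y+i)%20==0: cv2.putText(o,str(y+i),(8,i*k+4),0,.4,(0,0,255),1)
    cv2.imwrite(n,o)
c(a,150,170,110,100,7,"pics/c1.png")
c(a,270,270,190,180,4,"pics/c2.png")
c(b,400,120,90,120,5,"pics/c3.png")
c(b,120,140,160,90,5,"pics/c4.png")
E
```

```text
(no output)
```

View pics/c1.png

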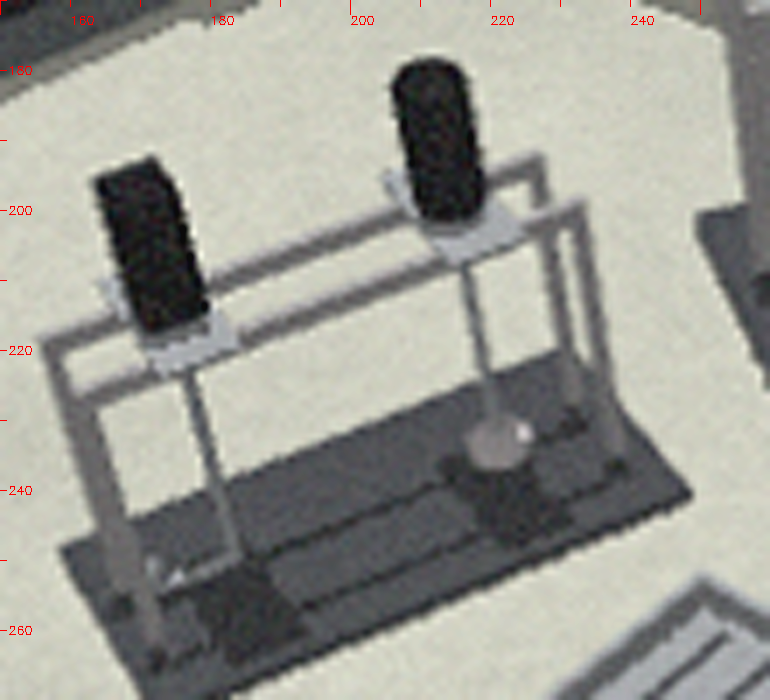

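View pics/c2.png

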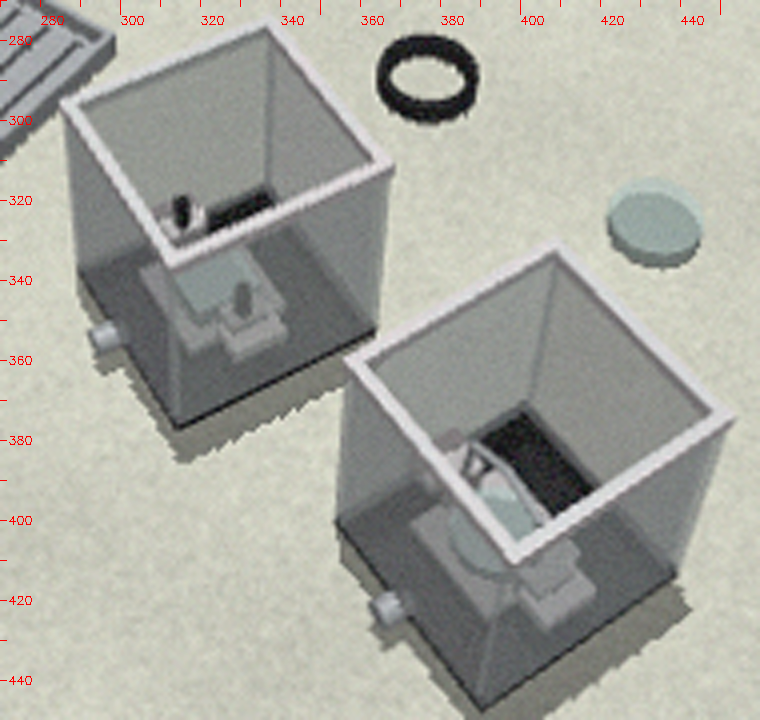

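View pics/c3.png

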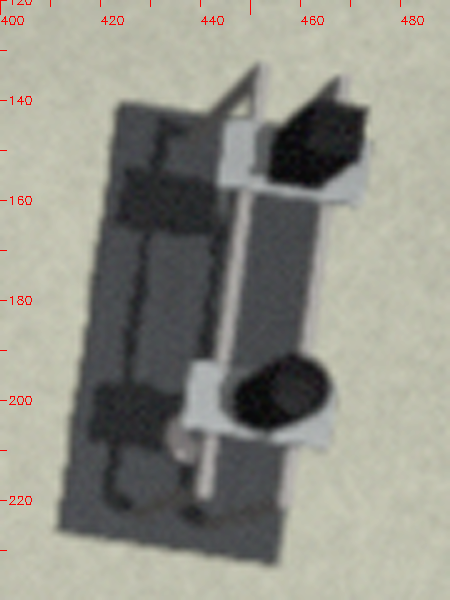

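View pics/c4.png

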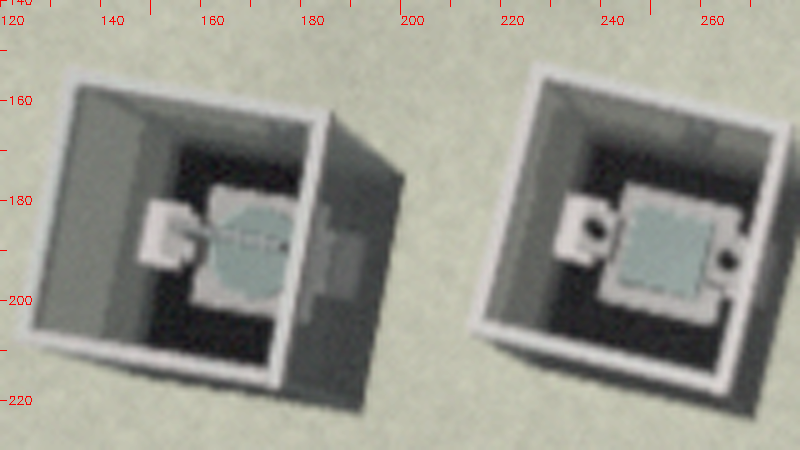

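Candidates:
- **Rods:** square handle with J foot at scene (172,205) is the hook rod. Round handle with white disc at (212,190) is the other.
- **Carriers:** round lens with arch at scene (403,390), top (165,190), is wanted. The square block with studs at scene (327,325) is not.
- **Stands:** the small one at (200,225) is the job's. The big one at (300,185) is not.
- **Trays:** steel grooved tray at (252,287). The dark compartment box at (73,300) is not.

Next I measure poses.

```bash
cat > h.py <<'E'
import cv2,numpy as np,pickle
def ray(s,uv):
    K=np.array([[s["fx"],0,s["cx"]],[0,s["fy"],s["cy"]],[0,0,1]])
    p=cv2.undistortPoints(np.array([[uv]],float),K,np.array(s["distortion"],float))[0,0]
    T=s["cam_to_world"]; d=T[:3,:3]@np.array([p[0],-p[1],-1.]); return T[:3,3],d
def onz(s,uv,z):
    o,d=ray(s,uv); return o+d*(z-o[2])/d[2]
def proj(s,P):
    P=np.atleast_2d(P); T=np.linalg.inv(s["cam_to_world"]); c=P@T[:3,:3].T+T[:3,3]
    K=np.array([[s["fx"],0,s["cx"]],[0,s["fy"],s["cy"]],[0,0,1]])
    c=c*[1,-1,-1]
    return cv2.projectPoints(c,np.zeros(3),np.zeros(3),K,np.array(s["distortion"],float))[0][:,0]
def crop(s,x,y,w,h,k,n,pts=(),al=1.4):
    b=np.ascontiguousarray(s["image"][:,:,::-1])
    o=cv2.resize(b[y:y+h,x:x+w],None,fx=k,fy=k,interpolation=cv2.INTER_CUBIC)
    o=cv2.convertScaleAbs(o,alpha=al,beta=10)
    for i in range(0,w,10):
        cv2.line(o,(i*k,0),(i*k,6),(0,0,255),1)
        if (x+i)%20==0: cv2.putText(o,str(x+i),(i*k,18),0,.4,(0,0,255),1)
    for i in range(0,h,10):
        cv2.line(o,(0,i*k),(6,i*k),(0,0,255),1)
        if (y+i)%20==0: cv2.putText(o,str(y+i),(8,i*k+4),0,.4,(0,0,255),1)
    for p in pts:
        cv2.circle(o,(int((p[0]-x+.5)*k),int((p[1]-y+.5)*k)),3,(0,255,0),1)
    cv2.imwrite(n,o)
def load(n): return pickle.load(open(n,"rb"))
E
python3 - <<'E'
from h import *
t,s=load("top0.pkl"),load("scene0.pkl")
for nm,cam,pts in(("tank",t,[(133.6,155),(186,162),(176,218),(124,208.4)]),("tank",s,[(409.5,330.5),(453.7,375),(399.2,410.7),(356.2,360)])):
    P=np.array([onz(cam,p,.130) for p in pts]); print(nm,P[:,:2].round(4).tolist(),P.mean(0)[:2])
    print([np.linalg.norm(P[i]-P[(i+1)%4]).round(4) for i in range(4)],[np.degrees(np.arctan2(*(P[(i+1)%4]-P[i])[[1,0]])).round(1) for i in range(4)])
crop(t,305,140,100,95,7,"pics/d1.png"); crop(s,195,245,110,85,7,"pics/d2.png")
E
```

```text
tank [[0.5676, 0.3079], [0.5538, 0.2025], [0.4404, 0.2208], [0.4595, 0.3248]] [0.50531946 0.26400878]
[np.float64(0.1063), np.float64(0.1148), np.float64(0.1057), np.float64(0.1095)] [np.float64(-97.5), np.float64(170.9), np.float64(79.6), np.float64(-8.9)]
tank [[0.4454, 0.2254], [0.462, 0.3295], [0.571, 0.3102], [0.5543, 0.2045]] [0.50815043 0.26740826]
[np.float64(0.1055), np.float64(0.1107), np.float64(0.1071), np.float64(0.1108)] [np.float64(80.9), np.float64(-10.0), np.float64(-99.0), np.float64(169.2)]
```

View pics/d1.png

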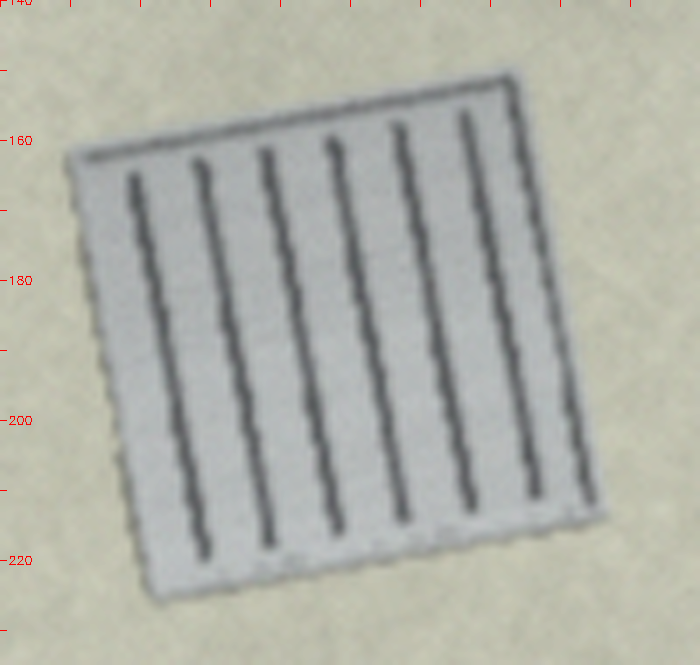

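View pics/d2.png

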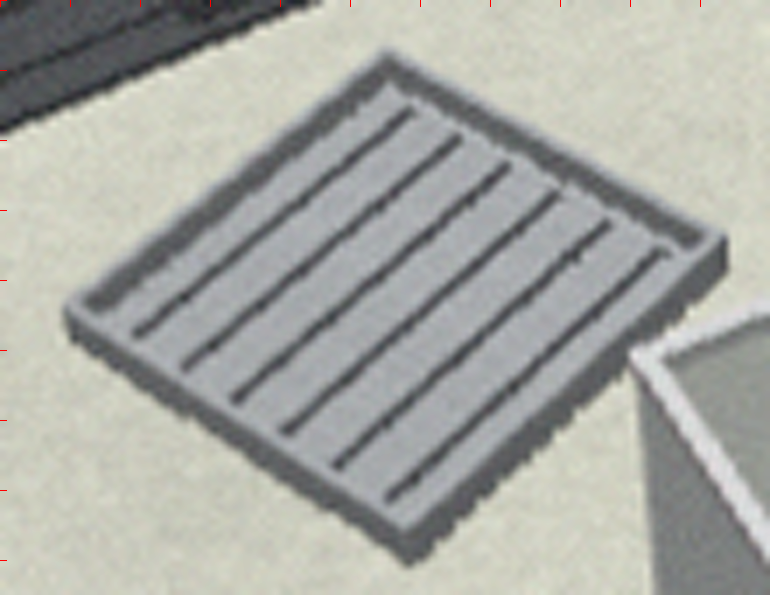

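The tray's top outer corners read top (314.5,161), (378.5,150.5), (391.5,214), (327,225.5). In scene they read (250.2,252), (298.5,279), (254,320.5), (204.5,289.5). Now the rails, handle and carrier.

```bash
python3 - <<'E'
from h import *
t,s=load("top0.pkl"),load("scene0.pkl")
for nm,cam,pts,z in(("tray",t,[(314.5,161),(378.5,150.5),(391.5,214),(327,225.5)],.016),("tray",s,[(250.2,252),(298.5,279),(254,320.5),(204.5,289.5)],.016)):
    P=np.array([onz(cam,p,z) for p in pts]); print(nm,P.mean(0)[:2])
    print([np.linalg.norm(P[i]-P[(i+1)%4]).round(4) for i in range(4)],[np.degrees(np.arctan2(*(P[(i+1)%4]-P[i])[[1,0]])).round(1) for i in range(4)])
def cloud(s):
    v,u=np.nonzero(s["z_map"]>0); z=s["z_map"][v,u]
    K=np.array([[s["fx"],0,s["cx"]],[0,s["fy"],s["cy"]],[0,0,1]])
    p=cv2.undistortPoints(np.stack([u,v],1).astype(float)[:,None],K,np.array(s["distortion"],float))[:,0]
    c=np.stack([p[:,0]*z,-p[:,1]*z,-z],1); T=s["cam_to_world"]
    return u,v,c@T[:3,:3].T+T[:3,3]
for n,c,box in(("top",t,(400,490,120,240)),("scene",s,(150,260,170,275))):
    u,v,P=cloud(c); m=(u>box[0])&(u<box[1])&(v>box[2])&(v<box[3])
    u,v,P=u[m],v[m],P[m]
    tab=(P[:,2]<.01); print(n,"table z",np.median(P[tab,2]),tab.sum(),"hist",np.histogram(P[:,2],bins=np.arange(-.005,.2,.01))[0])
    m=P[:,2]>.165; Q=P[m]
    if m.sum()>4:
        _,l,cc=cv2.kmeans(Q[:,:2].astype(np.float32),2,None,(3,50,1e-5),5,0)
        for k in(0,1): q=Q[l[:,0]==k]; print(len(q),q.min(0).round(3),q.max(0).round(3),np.median(q,0).round(4))
crop(t,405,125,80,110,7,"pics/e3.png",al=2.2)
crop(s,150,175,60,60,12,"pics/e1.png",al=2.5)
E
```

```text
tray [ 0.52131686 -0.1436302 ]
[np.float64(0.147), np.float64(0.1473), np.float64(0.1475), np.float64(0.1493)] [np.float64(-80.6), np.float64(-168.9), np.float64(100.2), np.float64(10.9)]
tray [ 0.52467387 -0.14033592]
[np.float64(0.148), np.float64(0.1458), np.float64(0.1464), np.float64(0.1481)] [np.float64(100.5), np.float64(10.6), np.float64(-78.6), np.float64(-168.8)]
top table z 0.0019214515229262208 8853 hist [6589 2389   67   17   20   14   21   16   20   22   20   71  749   72
   52   49   52  193  103    0]
150 [ 0.466 -0.347  0.166] [ 0.491 -0.321  0.179] [ 0.477  -0.3323  0.1743]
146 [ 0.564 -0.359  0.165] [ 0.587 -0.337  0.18 ] [ 0.5753 -0.3474  0.1745]
scene table z 0.0002485943232210519 9196 hist [7798 1541  193   66   60   60   62   65   66   54   65  229  490   88
   87   99   84  163   15    0]
94 [ 0.566 -0.362  0.165] [ 0.591 -0.335  0.177] [ 0.5791 -0.343   0.173 ]
84 [ 0.465 -0.345  0.165] [ 0.491 -0.318  0.176] [ 0.4791 -0.3279  0.1726]
```

View pics/e3.png

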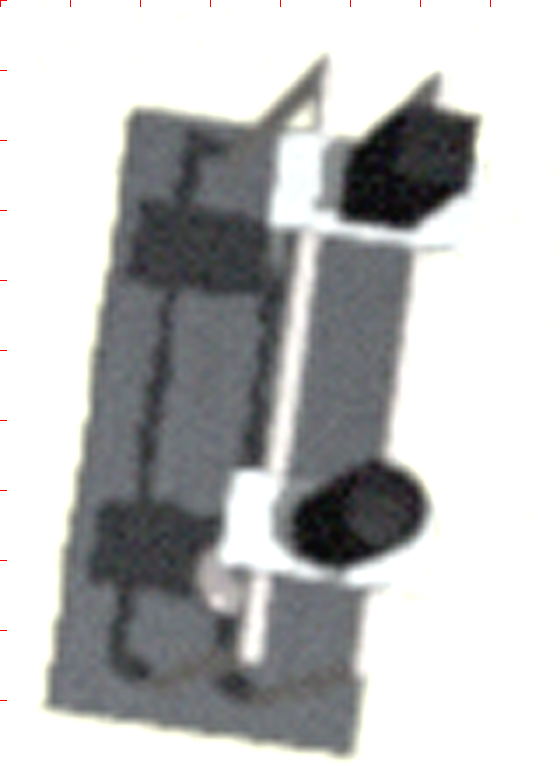

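View pics/e1.png

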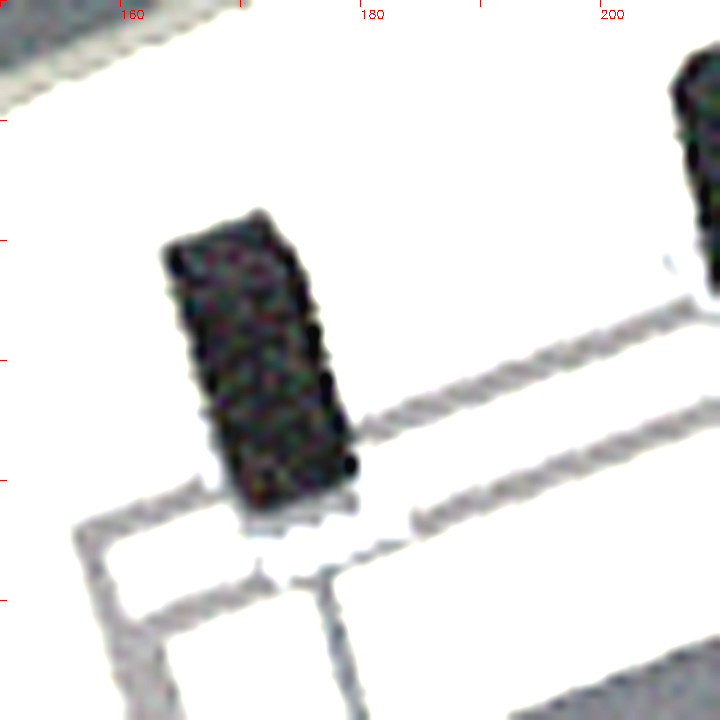

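```bash
python3 - <<'E'
from h import *
t,s=load("top0.pkl"),load("scene0.pkl")
print("handle top",onz(t,(467.1,145.6),.176),"scene",onz(s,(169.3,196.4),.176))
a,b=onz(t,(405+318/7,125+75/7),.118),onz(t,(405+253/7,125+655/7),.118)
print("rail",a,b,np.linalg.norm(a-b),np.degrees(np.arctan2(*(a-b)[[1,0]])))
q=[(405+132/7,125+110/7),(405+48/7,125+707/7),(405+352/7,125+752/7)]
Q=[onz(t,p,.008) for p in q];print("base",np.array(Q).round(4),np.degrees(np.arctan2(*(Q[0]-Q[1])[[1,0]])),"centre",(Q[0]+Q[2])/2)
# hook tip vs model: project
for R in (-1,1):
  print(R)
th=np.radians(-9.5)
def W(o,th,p): return np.array([o[0]+np.cos(th)*p[0]-np.sin(th)*p[1],o[1]+np.sin(th)*p[0]+np.cos(th)*p[1],p[2]])
for cam,c,nm in((t,np.array([.5053,.2640]),'t'),(s,np.array([.5082,.2674]),'s')):
  for sg in(1,-1):
    o=c+sg*7e-3*np.array([np.cos(th),np.sin(th)])
    M=[(-27,-27,12),(27,-27,12),(27,27,12),(-27,27,12),(0,22,64),(0,0,74),(0,-22,64),(0,-38,20),(0,38,20)]
    pts=proj(cam,np.array([W(o,th,np.array(m)*1e-3) for m in M]))
    if cam is t: crop(cam,115,140,90,90,7,f"pics/f_{nm}{sg}.png",pts)
    else: crop(cam,335,320,130,140,5,f"pics/f_{nm}{sg}.png",pts)
ims=[cv2.resize(cv2.imread(f"pics/f_{n}.png"),(390,300 if n[0]=='x' else 300)) for n in("t1","t-1","s1","s-1")]
cv2.imwrite("pics/f.png",np.vstack([np.hstack(ims[:2]),np.hstack(ims[2:])]))
E
```

```text
handle top [ 0.57566289 -0.34867192  0.176     ] scene [ 0.57882283 -0.34186115  0.176     ]
rail [ 0.61117287 -0.33440422  0.118     ] [ 0.44114013 -0.31345728  0.118     ] 0.17131813897973686 -7.023085202786807
base [[ 0.6306 -0.3066  0.008 ]
 [ 0.4352 -0.2775  0.008 ]
 [ 0.4208 -0.3751  0.008 ]] -8.474597390660186 centre [ 0.52568329 -0.34087772  0.008     ]
-1
1
```

View pics/f.png

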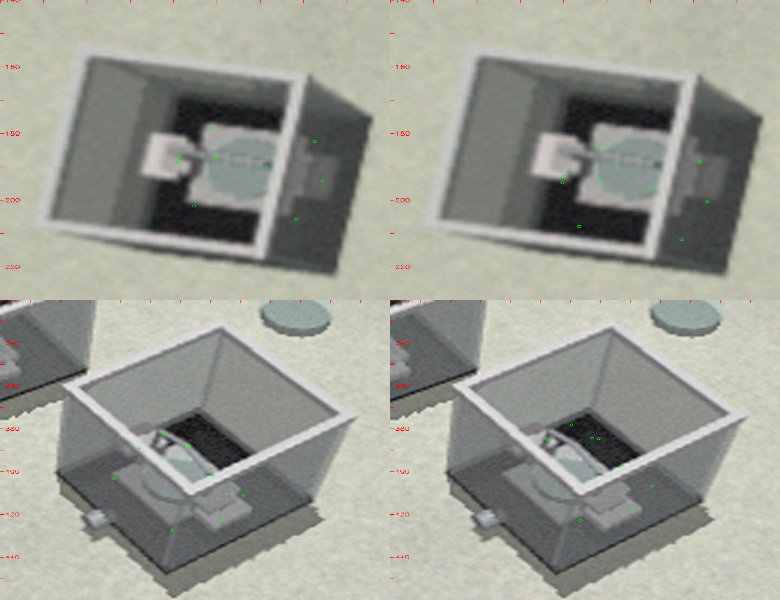

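The +x option (left panels) fits the carrier in both cameras, so tank +x is about world +x (yaw −9.5°). Averaged over both cameras (they differ by a constant ~3 mm):

| Thing | x, y (m) | yaw (°) |
|---|---|---|
| Tank origin | 0.5136, 0.2645 | −9.5 |
| Rod handle | 0.577, −0.345 | −8.5 |
| Tray | 0.523, −0.142 | – |

First I raise the tool and turn it so the jaws lie along the rails.

arm_command(
  steps=[
    [[0,0,-10,-8.35,60],[0,0,-10,-8.35,60],[0,0,-10,-8.35,60],[0,0,-10,-8.35,60],[0,0,-10,-8.35,60],[0,0,-10,-8.35,60],[0,0,-10,-8.35,60],[0,0,-10,-8.35,60],[0,0,0,0,60]],
  ],
)

```text
clock: 1.0
ee_pos: [0.1588, -0.6049, 0.3123]
orientation: [180.0, 0.1, 81.6]
contact_force: [0.0, -0.0, -0.6]
width: 0.0606
```

arm_command(
  steps=[
    [[29,34,0,0,60],[29,34,0,0,60],[29,34,0,0,60],[29,34,0,0,60],[29,34,0,0,60],[29,34,0,0,60],[29,34,0,0,60],[29,34,0,0,60],[29,34,0,0,60],[0,0,0,0,60]],
  ],
)

```text
clock: 2.0
ee_pos: [0.5052, -0.3852, 0.3098]
orientation: [180.0, -0.2, 81.8]
contact_force: [0.1, 0.5, -0.7]
width: 0.0601
```

```bash
cat >> h.py <<'E'
def tool(st,P):
    from scipy.spatial.transform import Rotation as R
    return (R.from_euler('xyz',st["orientation"],degrees=True).as_matrix().T@(np.array(P)-st["ee_pos"]))*1e3
E
python3 - <<'E'
from h import *
from cell import arm
st=arm.state(); print(st["clock"],st["ee_pos"],st["orientation"],st["joints"].round(1)); print(tool(st,[.577,-.345,.23]))
E
```

```text
2.0 [ 0.50518388 -0.385179    0.30981629] [179.97462323  -0.24141001  81.79039936] [ 51.2  20.8 -24.4  73.5   8.2  87.6  19.6]
[49.68548637 65.30737235 80.05527383]
```

arm_command(
  steps=[
    [[25,33,0,0,60],[24,32,0,0,60],[0,0,30,0,60],[0,0,30,0,60],[0,0,10,0,60],[0,0,0,0,60],[0,0,0,0,60]],
  ],
)

```text
clock: 2.7
ee_pos: [0.5716, -0.3531, 0.2425]
orientation: [179.9, 0.0, 81.4]
contact_force: [0.5, 0.9, 0.9]
width: 0.0601
```

```bash
python3 - <<'E'
from h import *
from cell import arm
st=arm.state(); print(st["clock"],st["ee_pos"],st["orientation"]); print(tool(st,[.577,-.345,.139]))
for n,b in(("top",(395,90,130,110,6)),("scene",(115,130,110,110,6))):
    s=arm.snapshot(n); pickle.dump(s,open(f"{n}1.pkl","wb"))
    crop(s,*b,f"pics/g_{n}.png",proj(s,[[.577,-.345,.176],[.577,-.345,.15],st["ee_pos"]]),al=2)
E
```

```text
2.7 [ 0.57160309 -0.3530628   0.24254248] [1.79932812e+02 2.84219302e-02 8.14054825e+01]
[  8.8301434    4.00998192 103.54288516]
```

View pics/g_top.png

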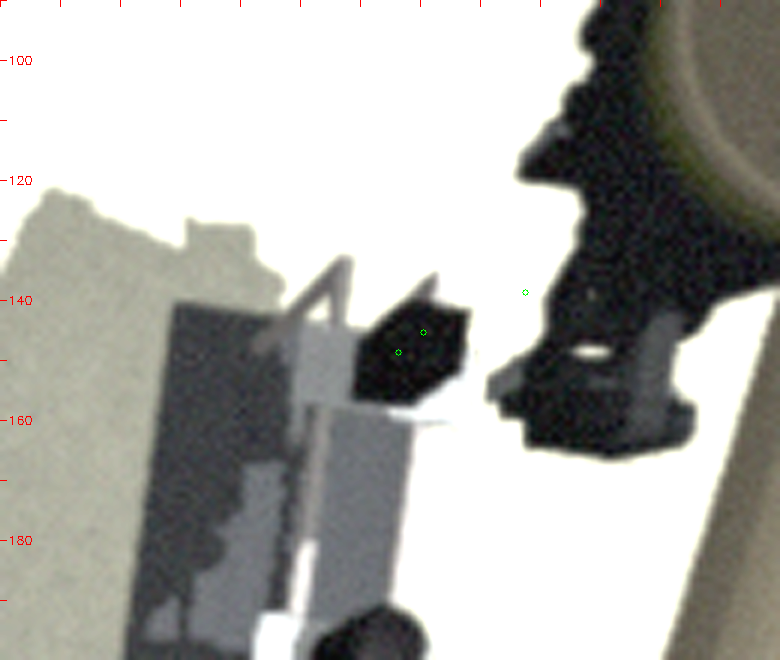

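View pics/g_scene.png

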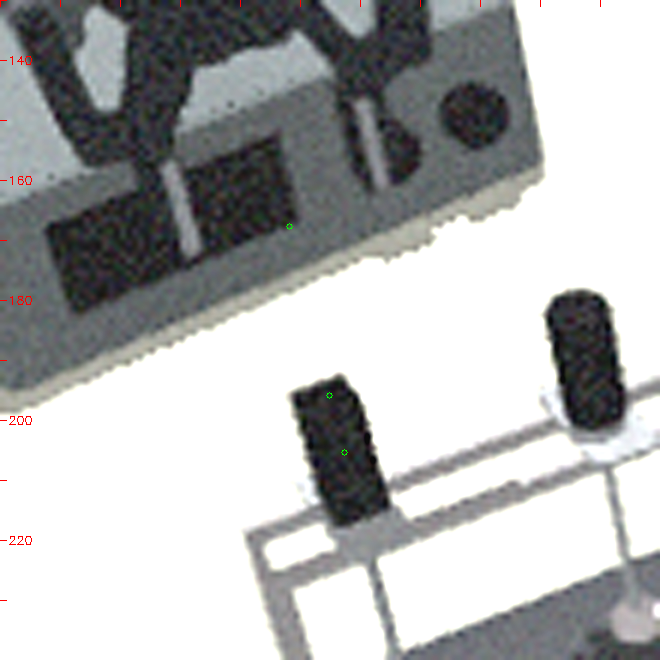

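The handle projections (green) land on the handle in both views, and the finger midpoint agrees with the TCP to about 2 px. I descend now.

arm_command(
  steps=[
    [[9,4,0,0,60],[0,0,25,0,60],[0,0,25,0,60],[0,0,25,0,60],[0,0,15,0,60],[0,0,10,0,60],[0,0,3,0,60],[0,0,0,0,60],[0,0,0,0,60]],
  ],
)

```text
clock: 3.7
ee_pos: [0.5773, -0.3446, 0.1395]
orientation: [179.9, 0.0, 81.5]
contact_force: [0.4, -0.2, 0.1]
width: 0.0598
```

```bash
python3 - <<'E'
from h import *
from cell import arm
st=arm.state(); print(st["clock"],st["ee_pos"],st["orientation"]); print(tool(st,[.577,-.345,.139]),st["contact_force"])
for n,b in(("top",(395,90,130,110,6)),("scene",(115,130,110,110,6))):
    s=arm.snapshot(n); pickle.dump(s,open(f"{n}2.pkl","wb"))
    crop(s,*b,f"pics/h_{n}.png",al=2)
E
```

```text
3.7 [ 0.57734458 -0.34456231  0.13954822] [1.79905763e+02 3.60119096e-02 8.15106492e+01]
[-0.48341721 -0.27709144  0.54806695] [ 0.43911043 -0.24122703  0.06038758]
```

View pics/h_scene.png

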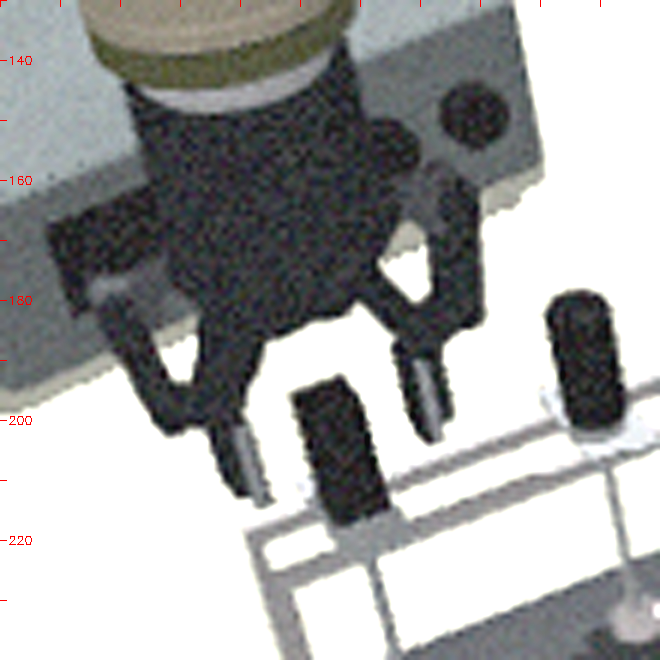

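The handle sits midway between the fingers, whose tips are at (159,213) and (187,203). I close.

arm_command(
  steps=[
    [[0,0,0,0,10],[0,0,0,0,10],[0,0,0,0,10],[0,0,0,0,10],[0,0,0,0,10],[0,0,0,0,10],[0,0,0,0,10],[0,0,0,0,10]],
  ],
)

```text
clock: 4.6
ee_pos: [0.5769, -0.3444, 0.1387]
orientation: [180.0, 0.0, 81.5]
contact_force: [-0.6, -0.8, 5.7]
width: 0.0211
```

Grip width is 21 mm, so the handle is held. TCP at grasp is (0.5769, −0.3444, 0.1387). I lift straight up.

arm_command(
  steps=[
    [[0,0,-5,0,10],[0,0,-15,0,10],[0,0,-25,0,10],[0,0,-30,0,10],[0,0,-30,0,10],[0,0,-30,0,10],[0,0,-30,0,10],[0,0,-30,0,10],[0,0,-25,0,10],[0,0,0,0,10]],
  ],
)

```text
clock: 5.6
ee_pos: [0.5775, -0.3444, 0.3634]
orientation: [179.6, 0.1, 81.5]
contact_force: [0.2, 0.1, -0.9]
width: 0.0211
```

```bash
python3 - <<'E'
from h import *
from cell import arm
st=arm.state(); print(st["clock"],st["ee_pos"],st["orientation"],st["contact_force"],st["width"])
for n in("top","scene"):
    s=arm.snapshot(n); pickle.dump(s,open(f"{n}3.pkl","wb"))
    cv2.imwrite(f"pics/i_{n}.png",s["image"][:,:,::-1])
s=load("scene3.pkl"); crop(s,100,90,170,150,4,"pics/i_c.png",al=1.8)
E
```

```text
5.6 [ 0.57754271 -0.34438234  0.36339523] [1.79644773e+02 1.09178758e-01 8.15125750e+01] [ 0.15170438  0.09014586 -0.85328455] 0.021126213536646767
```

View pics/i_c.png

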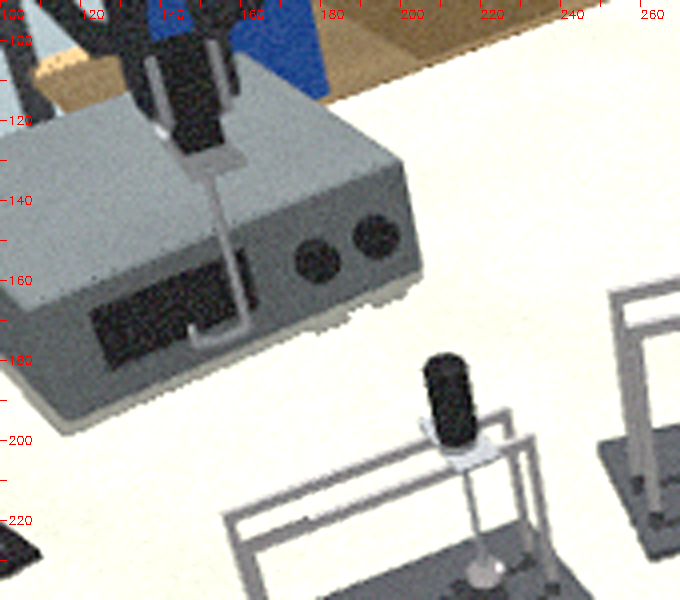

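The hook rod is held cleanly, J foot at (150–160,172), and the disc rod is undisturbed. I move it across to above the tank's −x side.

arm_command(
  steps=[
    [[20,-7,0,1,10],[40,-13,0,0,10],[45,-15,0,0,10],[45,-15,0,0,10],[45,-15,0,0,10],[45,-15,0,0,10],[45,-15,0,0,10],[45,-15,0,0,10],[45,-15,0,0,10],[45,-15,0,0,10]],
  ],
)

```text
clock: 6.7
ee_pos: [0.5062, 0.0944, 0.3573]
orientation: [-179.9, 0.1, 80.5]
contact_force: [1.1, 0.2, -1.1]
width: 0.0214
```

arm_command(
  steps=[
    [[45,-15,0,0,10],[45,-15,0,0,10],[35,-12,0,0,10],[20,-7,0,0,10],[0,0,0,0,10],[0,0,0,0,10]],
  ],
)

```text
clock: 7.3
ee_pos: [0.4827, 0.2436, 0.3573]
orientation: [-179.9, 0.1, 80.6]
contact_force: [0.1, -0.7, -1.4]
width: 0.0214
```

```bash
python3 - <<'E'
from h import *
from cell import arm
st=arm.state(); print(st["clock"],st["ee_pos"],st["orientation"],st["contact_force"],st["width"]); print(tool(st,[.4702,.2718,.3]))
E
```

```text
7.3 [0.48274614 0.2436483  0.35729162] [-1.79922012e+02  7.03679628e-02  8.05524443e+01] [ 0.1449675  -0.68695765 -1.36959744] 0.021369353363899043
[ 25.78081291 -16.91896871  57.2830809 ]
```

arm_command(
  steps=[
    [[13,-8,20,0,10],[13,-9,20,0,10],[0,0,17,0,10],[0,0,0,0,10],[0,0,0,0,10]],
  ],
)

```text
clock: 7.8
ee_pos: [0.4712, 0.271, 0.3014]
orientation: [-180.0, 0.1, 80.4]
contact_force: [0.3, 0.3, -1.2]
width: 0.0212
```

```bash
cat >> h.py <<'E'
def rod(st,dx=0,dy=0,dz=.0113):
    # model points of rod from TCP state, returns world pts
    from scipy.spatial.transform import Rotation as R
    Rt=R.from_euler('xyz',st["orientation"],degrees=True).as_matrix()
    M=np.array([[0,0,-32],[0,0,-137],[14,0,-137.5],[28,0,-124],[14,-30,-32],[14,30,-32],[-14,30,-32],[-14,-30,-32],[0,0,26]])*1e-3+[dx,dy,dz]
    # rod x = tool y ; rod z = -tool z ; rod y = tool x
    return st["ee_pos"]+ (np.outer(M[:,0],Rt[:,1])+np.outer(M[:,1],Rt[:,0])-np.outer(M[:,2],Rt[:,2]))
E
python3 - <<'E'
from h import *
from cell import arm
st=arm.state(); print(st["clock"],st["ee_pos"],st["orientation"],st["contact_force"],st["width"]); print(tool(st,[.4702,.2718,.3]))
for n,b in(("top",(110,120,130,110,6)),("scene",(330,250,130,110,6))):
    s=arm.snapshot(n); pickle.dump(s,open(f"{n}4.pkl","wb"))
    crop(s,*b,f"pics/j_{n}.png",proj(s,rod(st)),al=1.6)
E
```

```text
7.8 [0.47121965 0.27095233 0.30143465] [-1.79994550e+02  5.07631709e-02  8.03848824e+01] [ 0.30084887  0.31230255 -1.22546244] 0.02120513618898196
[ 0.66671735 -1.14677909  1.43416575]
```

View pics/j_top.png

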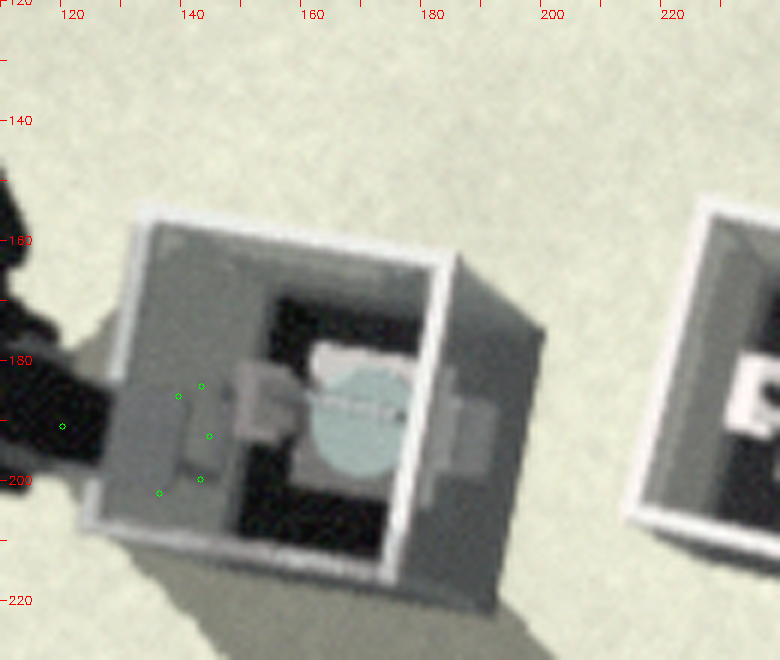

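View pics/j_scene.png

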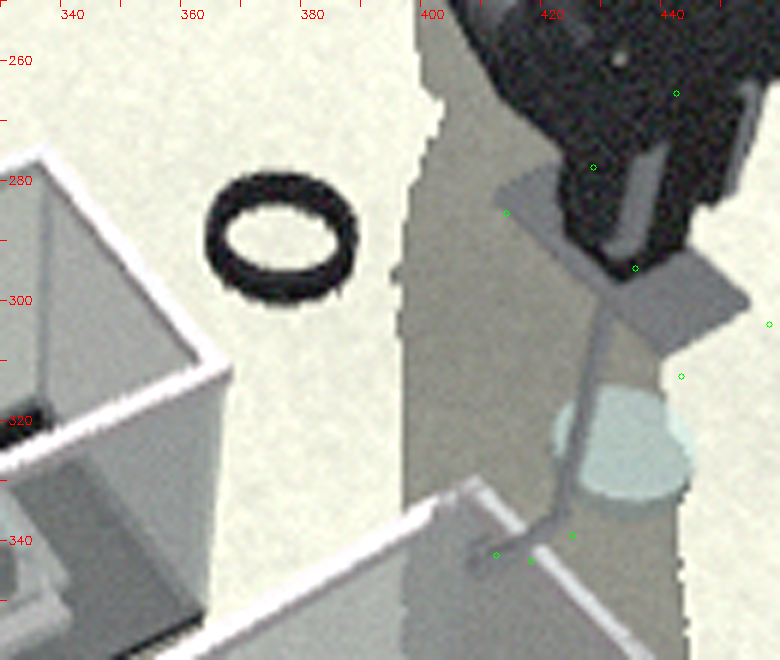

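```bash
cat >> h.py <<'E'
def cloud(s):
    v,u=np.nonzero(s["z_map"]>0); z=s["z_map"][v,u]
    K=np.array([[s["fx"],0,s["cx"]],[0,s["fy"],s["cy"]],[0,0,1]])
    p=cv2.undistortPoints(np.stack([u,v],1).astype(float)[:,None],K,np.array(s["distortion"],float))[:,0]
    c=np.stack([p[:,0]*z,-p[:,1]*z,-z],1); T=s["cam_to_world"]
    return u,v,c@T[:3,:3].T+T[:3,3]
E
python3 - <<'E'
from h import *
t,s=load("top4.pkl"),load("scene4.pkl")
st=dict(ee_pos=np.array([.47122,.27095,.30143]),orientation=[-179.99,.05,80.38])
R=rod(st); print(R.round(4)); print(proj(t,R).round(1).tolist()); print(proj(s,R).round(1).tolist())
u,v,P=cloud(s)
m=(u>405)&(u<460)&(v>275)&(v<315)&(P[:,2]>.25)
for p,q in ((448,300),(440,304),(418,283),(441,295)):
    k=np.argmin((u-p)**2+(v-q)**2); print(p,q,P[k])
crop(t,115,165,50,50,14,"pics/k_t.png",proj(t,R),al=2)
crop(s,400,270,65,80,9,"pics/k_s.png",proj(s,R),al=1.6)
E
```

```text
[[0.4712 0.2709 0.2807]
 [0.4712 0.2708 0.1757]
 [0.485  0.2685 0.1752]
 [0.4988 0.2662 0.1887]
 [0.48   0.239  0.2808]
 [0.49   0.2982 0.2807]
 [0.4624 0.3029 0.2807]
 [0.4524 0.2437 0.2808]
 [0.4712 0.271  0.3387]]
[[120.0, 190.6], [142.9, 199.5], [144.3, 192.3], [143.1, 183.9], [139.2, 185.5], [103.9, 179.5], [100.7, 195.8], [136.1, 201.8], [104.5, 184.7]]
[[435.5, 294.2], [424.9, 338.8], [418.1, 343.1], [412.3, 342.0], [413.9, 285.2], [443.1, 312.3], [457.8, 303.5], [428.4, 277.3], [442.3, 265.1]]
448 300 [0.47068263 0.29131019 0.28498303]
440 304 [0.4852593  0.28840497 0.28576428]
418 283 [0.47535149 0.24219023 0.28436999]
441 295 [0.47158431 0.27969021 0.28650936]
```

View pics/k_t.png

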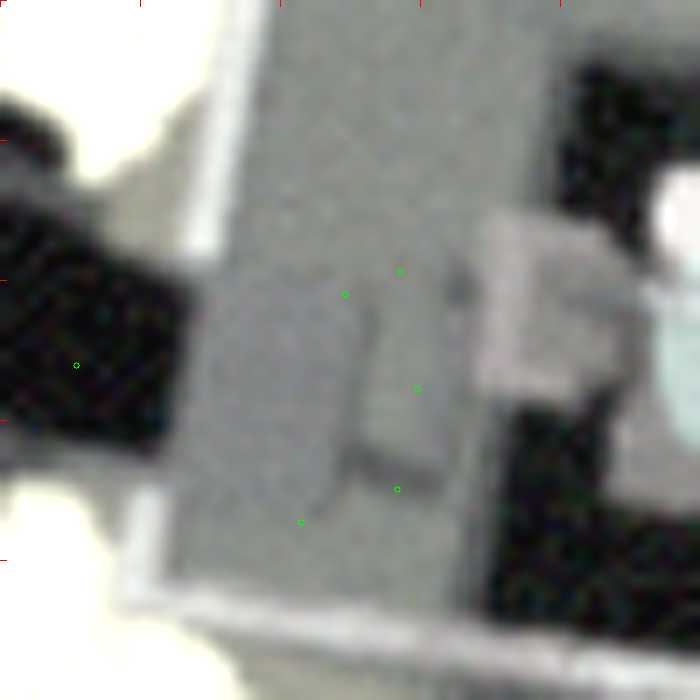

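View pics/k_s.png

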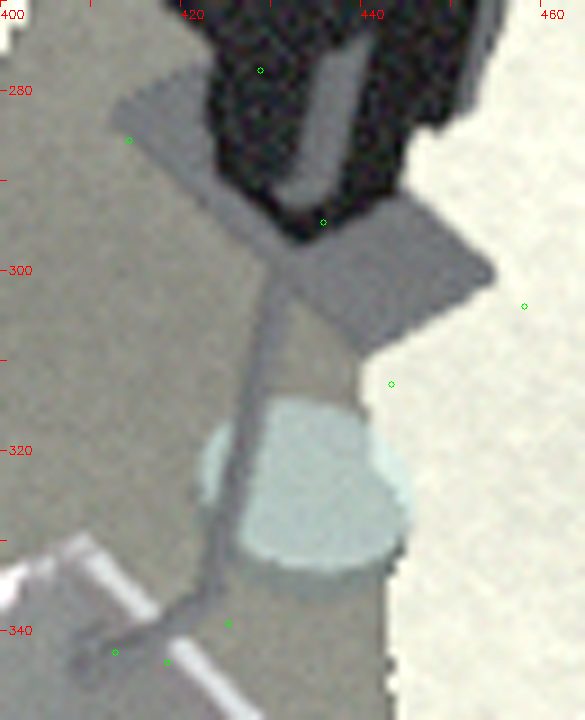

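```bash
python3 - <<'E'
from h import *
t,s=load("top4.pkl"),load("scene4.pkl")
th=np.radians(-9.5);A=np.array([[np.cos(th),-np.sin(th)],[np.sin(th),np.cos(th)]])
tcp=np.array([.47122,.27095])
for n,c,o,L in(("top",t,(.5122,.2628),[("heel",(146.2,199.3),.1757),("tip",(147.9,185.3),.187),("pl+x",(141.6,186.2),.283),("pl-x",(137.7,202),.283)]),
             ("scene",s,(.5151,.2662),[("heel",(422.3,336.5),.1757),("tip",(408.3,342),.187),("pl+x+y",(440,309.5),.282),("pl-x+y",(454.5,300.5),.284),("pl+x-y",(412.2,282.),.284)])):
    print(n,"tcp exp",(tcp-o)@A*1e3)
    for k,p,z in L: print(k,(onz(c,p,z)[:2]-o)@A*1e3)
E
```

```text
top tcp exp [-41.76312194   1.27457676]
heel [-40.44222833  -4.9855527 ]
tip [-14.69677036  -7.49993069]
pl+x [-28.55180893 -33.8389417 ]
pl-x [-55.85801846 -32.36483741]
scene tcp exp [-44.06218832  -2.55743234]
heel [-43.6923407   -8.26733577]
tip [-12.01187119  -7.0207166 ]
pl+x+y [-29.00155856  22.17082053]
pl-x+y [-55.57599496  22.6136273 ]
pl+x-y [-29.8678997  -36.58729451]
```

In the tank frame the foot is at y ≈ −6.5 mm and x ≈ −42 mm, with both cameras in rough agreement. I correct +6 mm along tool x (tank +y) and go down.

arm_command(
  steps=[
    [[6,-1,0,0,10],[0,0,20,0,10],[0,0,20,0,10],[0,0,20,0,10],[0,0,20,0,10],[0,0,15,0,10],[0,0,0,0,10],[0,0,0,0,10]],
  ],
)

```text
clock: 8.7
ee_pos: [0.4708, 0.2789, 0.2069]
orientation: [180.0, -0.0, 80.5]
contact_force: [0.3, -0.0, -0.4]
width: 0.0212
```

```bash
python3 - <<'E'
from h import *
from cell import arm
st=arm.state(); print(st["clock"],st["ee_pos"],st["orientation"],st["contact_force"],st["width"])
for n,b in(("top",(110,145,80,80,9)),("scene",(345,310,115,100,7))):
    s=arm.snapshot(n); pickle.dump(s,open(f"{n}5.pkl","wb"))
    crop(s,*b,f"pics/l_{n}.png",proj(s,rod(st,0,-.0055)),al=1.6)
E
```

```text
8.7 [0.47080839 0.27888778 0.20694178] [ 1.79983648e+02 -2.48519893e-02  8.05209784e+01] [ 0.26531519 -0.02754276 -0.39767302] 0.021210391402314756
```

View pics/l_top.png

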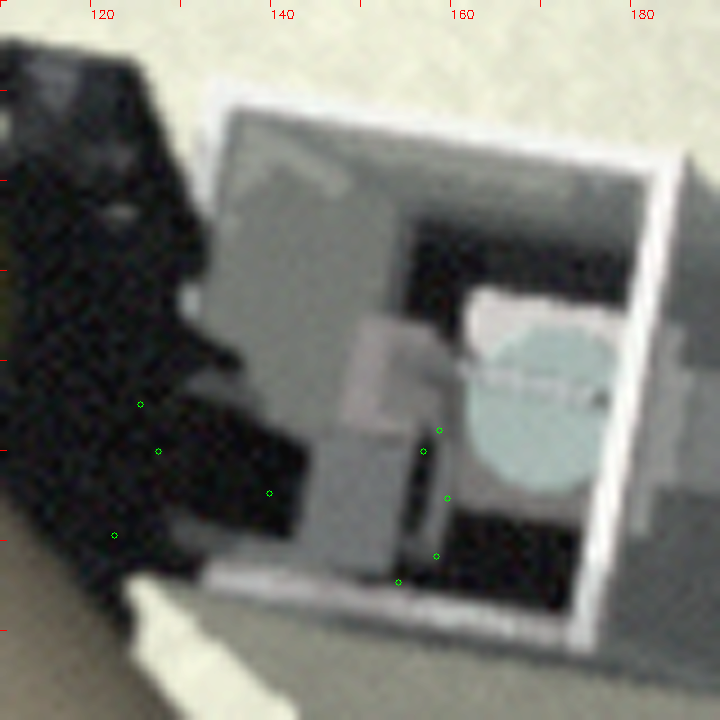

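View pics/l_scene.png

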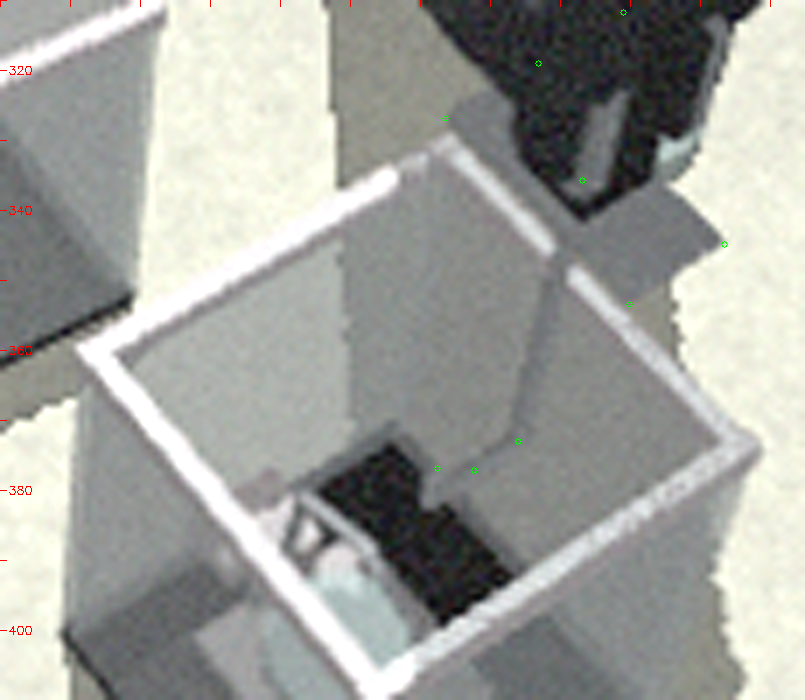

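```bash
python3 - <<'E'
from h import *
t,s=load("top5.pkl"),load("scene5.pkl")
th=np.radians(-9.5);A=np.array([[np.cos(th),-np.sin(th)],[np.sin(th),np.cos(th)]])
tcp=np.array([.4708,.2789]);z=.2069+.0113-.137
for n,c,o,L in(("top",t,(.5122,.2628),[("heel",(157.5,205),z),("tip",(159,194),z+.011),("archpk",(169.5,187.9),.073),("sh",(161.7,186),.064)]),
             ("scene",s,(.5151,.2662),[("heel",(418.5,371),z),("tip",(405.5,377.),z+.011),("arch shoulder",(388,380),.064),("arch sh2",(398,389.),.073)])):
    print(n,"tcp exp",(tcp-o)@A*1e3)
    for k,p,zz in L: print(k,(onz(c,p,zz)[:2]-o)@A*1e3)
o=np.array([.5151,.2662]);print(proj(s,[np.r_[o+A@np.array(p[:2])*1e-3,p[2]*1e-3] for p in((0,-22,66),(0,0,74),(0,22,66))]))
o=np.array([.5122,.2628]);print(proj(t,[np.r_[o+A@np.array(p[:2])*1e-3,p[2]*1e-3] for p in((0,-22,66),(0,0,74),(0,22,66))]))
crop(s,370,360,70,70,10,"pics/m.png",al=1.8); crop(t,145,175,45,40,14,"pics/m2.png",al=1.8)
E
```

```text
top tcp exp [-43.48949036   9.0462273 ]
heel [-40.8160178    5.06321469]
tip [-18.36416282   2.35913959]
archpk [  0.08991454 -10.45692037]
sh [2.34629375 9.76531031]
scene tcp exp [-45.78855674   5.2142182 ]
heel [-47.66517757  -2.74226226]
tip [-16.07706827  -1.61173484]
arch shoulder [ -1.2394996  -25.40497454]
arch sh2 [-0.26535943  1.14242975]
[[388.78937389 381.18102441]
 [397.50251983 388.25904069]
 [405.49094273 400.61759394]]
[[175.80177921 189.37604856]
 [164.50094268 187.04543666]
 [155.56900926 185.96069644]]
```

View pics/m.png

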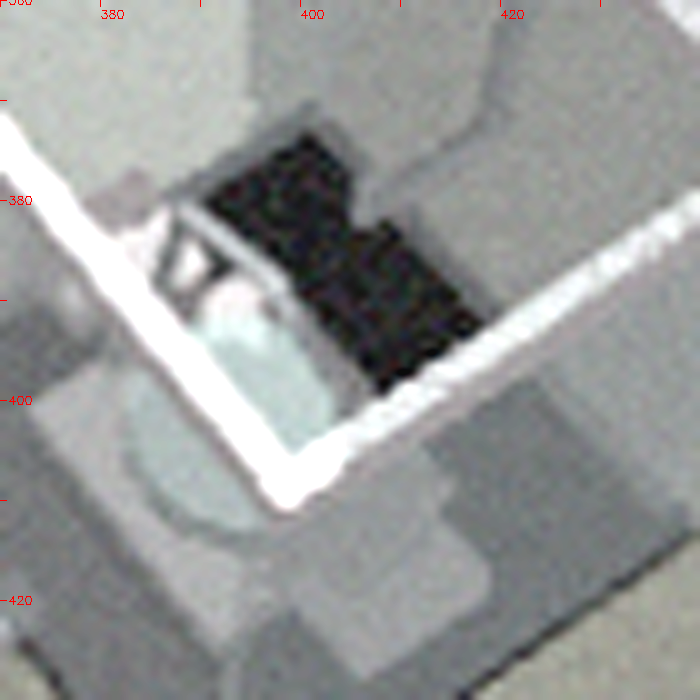

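View pics/m2.png

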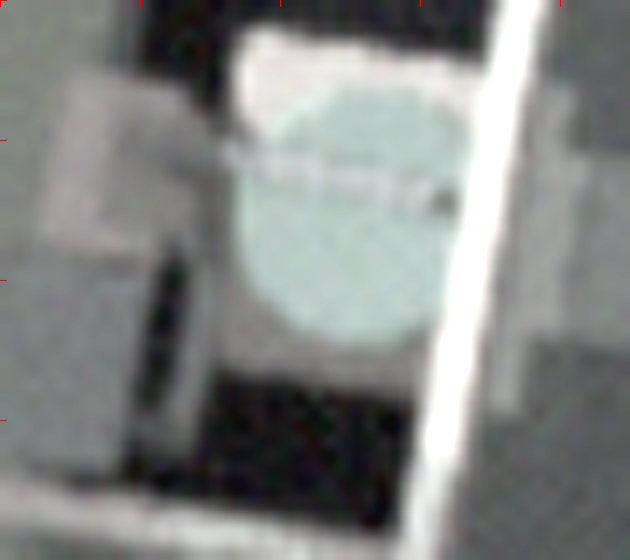

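The foot is inside the tank, near tank y ≈ 0 and x ≈ −44 (two-camera mean), with the arch at scene (388–398,381–388). I go down the last 37 mm, watching force.

arm_command(
  steps=[
    [[0,0,12,0,10],[0,0,12,0,10],[0,0,9,0,10],[0,0,4,0,10],[0,0,0,0,10],[0,0,0,0,10]],
  ],
)

```text
clock: 9.4
ee_pos: [0.4707, 0.2787, 0.1694]
orientation: [180.0, -0.0, 80.5]
contact_force: [0.4, -0.8, -0.9]
width: 0.0209
```

arm_command(
  steps=[
    [[0,5,0,0,10],[0,8,0,0,10],[0,8,0,0,10],[0,6,0,0,10],[0,3,0,0,10],[0,0,0,0,10],[0,0,0,0,10]],
  ],
)

```text
clock: 10.1
ee_pos: [0.5, 0.2738, 0.1692]
orientation: [-180.0, -0.0, 80.5]
contact_force: [-0.6, 0.3, -0.5]
width: 0.0213
```

```bash
python3 - <<'E'
from h import *
from cell import arm
st=arm.state(); print(st["clock"],st["ee_pos"],st["orientation"],st["contact_force"],st["width"])
th=np.radians(-9.5);A=np.array([[np.cos(th),-np.sin(th)],[np.sin(th),np.cos(th)]])
print((st["ee_pos"][:2]-[.5136,.2645])@A*1e3)
for n,b in(("top",(135,165,60,60,11)),("scene",(365,350,80,70,9))):
    s=arm.snapshot(n); pickle.dump(s,open(f"{n}6.pkl","wb"))
    crop(s,*b,f"pics/n_{n}.png",al=1.8)
E
```

```text
10.1 [0.49996973 0.27376429 0.16921959] [-1.79983246e+02 -1.86882822e-03  8.05251583e+01] [-0.59142314  0.27072502 -0.53076453] 0.021296292707847594
[-14.97238363   6.88758847]
```

View pics/n_top.png

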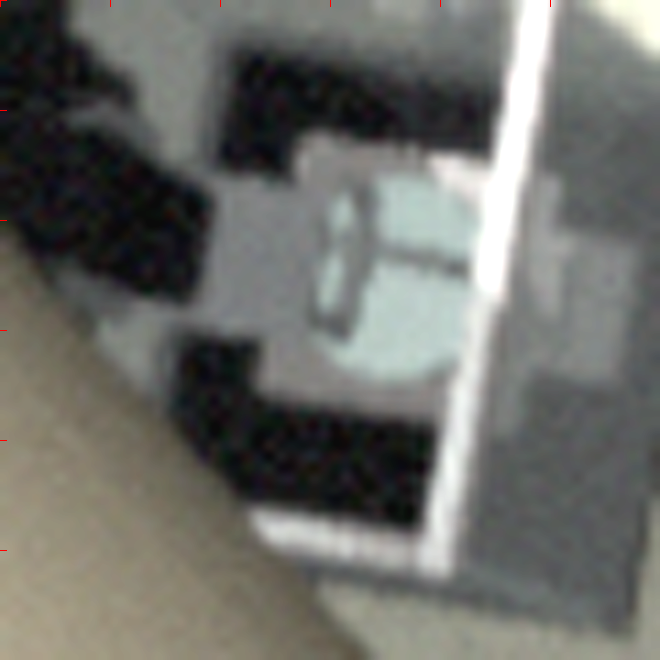

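View pics/n_scene.png

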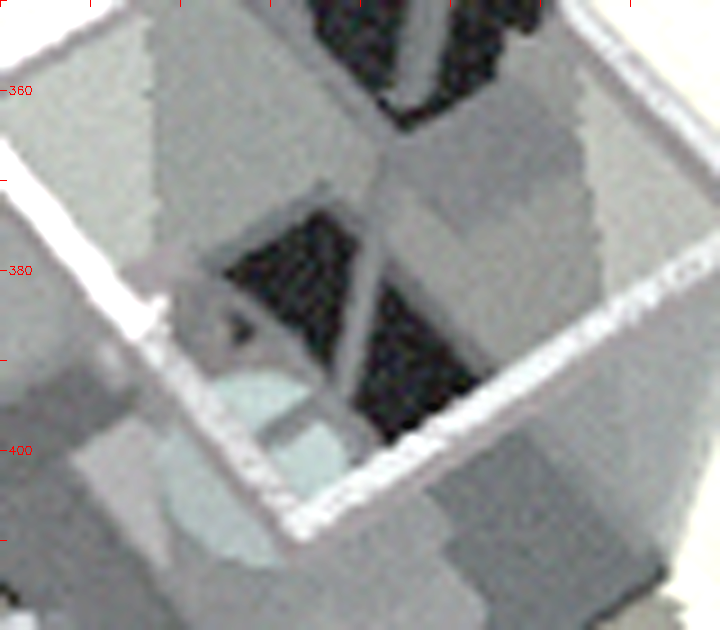

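The hook is under the arch. In top the foot runs (165.5,195)→(168,183) and crosses the arch line, with no contact force. I lift slowly.

arm_command(
  steps=[
    [[0,0,-8,0,10],[0,0,-8,0,10],[0,0,-4,0,10],[0,0,-3,0,10],[0,0,-3,0,10],[0,0,-4,0,10],[0,0,-5,0,10],[0,0,0,0,10],[0,0,0,0,10]],
  ],
)

```text
clock: 11.1
ee_pos: [0.5002, 0.2736, 0.2043]
orientation: [180.0, 0.0, 80.5]
contact_force: [-0.0, 0.9, -3.4]
width: 0.0211
```

```bash
python3 - <<'E'
from h import *
from cell import arm
st=arm.state(); print(st["clock"],st["ee_pos"],st["orientation"],st["contact_force"],st["width"])
for n,b in(("top",(135,165,60,60,11)),("scene",(365,350,80,70,9))):
    s=arm.snapshot(n); pickle.dump(s,open(f"{n}7.pkl","wb"))
    crop(s,*b,f"pics/o_{n}.png",al=1.8)
E
```

```text
11.1 [0.50019348 0.27358358 0.20428756] [1.79994318e+02 3.93148434e-03 8.05143368e+01] [-0.01473904  0.88930577 -3.36714135] 0.0211070546631742
```

View pics/o_top.png

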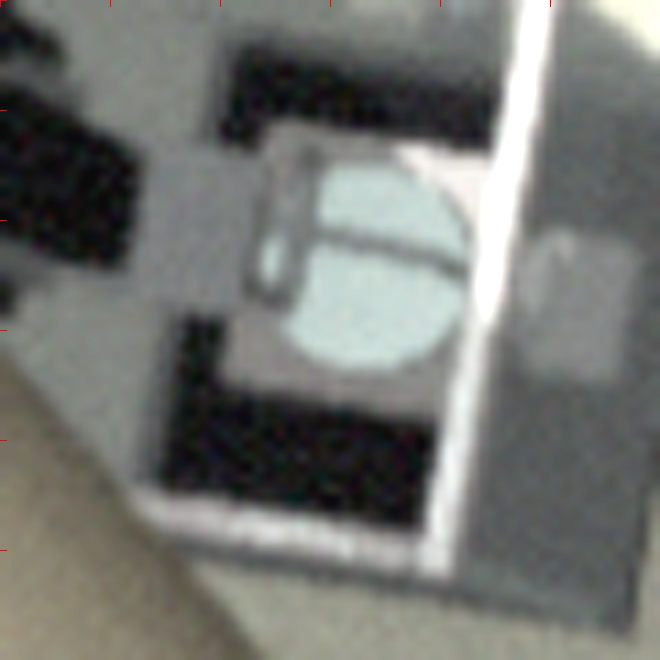

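View pics/o_scene.png

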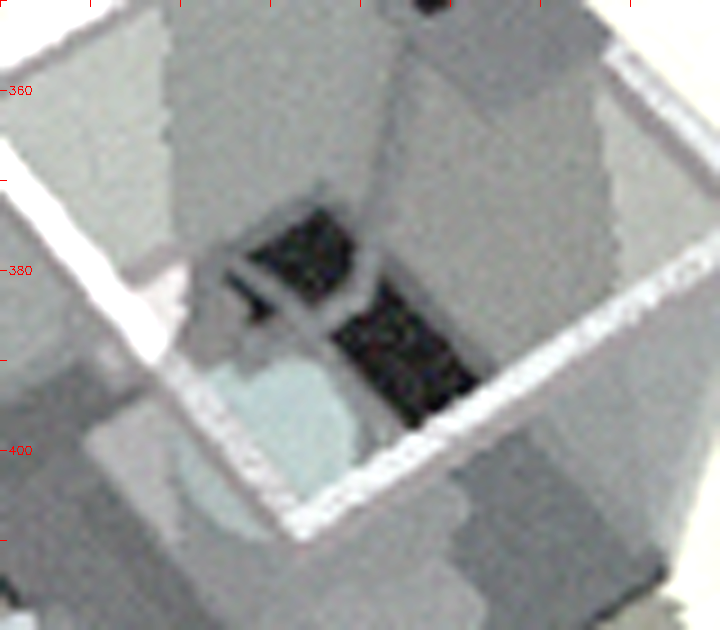

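The carrier now hangs on the hook, level, and the load rose by about 2 N. I keep lifting.

arm_command(
  steps=[
    [[0,0,-6,0,10],[0,0,-10,0,10],[0,0,-12,0,10],[0,0,-12,0,10],[0,0,-12,0,10],[0,0,-8,0,10],[0,0,-4,0,10],[0,0,0,0,10]],
  ],
)

```text
clock: 12.0
ee_pos: [0.5003, 0.2737, 0.2688]
orientation: [180.0, -0.0, 80.5]
contact_force: [-0.1, -0.2, -2.5]
width: 0.0215
```

```bash
python3 - <<'E'
from h import *
from cell import arm
st=arm.state(); print(st["clock"],st["ee_pos"],st["orientation"],st["contact_force"],st["width"])
for n,b in(("top",(105,155,80,75,8)),("scene",(355,310,100,110,6))):
    s=arm.snapshot(n); pickle.dump(s,open(f"{n}8.pkl","wb"))
    crop(s,*b,f"pics/p_{n}.png",al=1.8)
E
```

```text
12.0 [0.50033668 0.27370818 0.26878761] [ 1.79961987e+02 -1.57899378e-02  8.05108853e+01] [-0.13385131 -0.24521348 -2.5021921 ] 0.021530101820937838
```

View pics/p_scene.png

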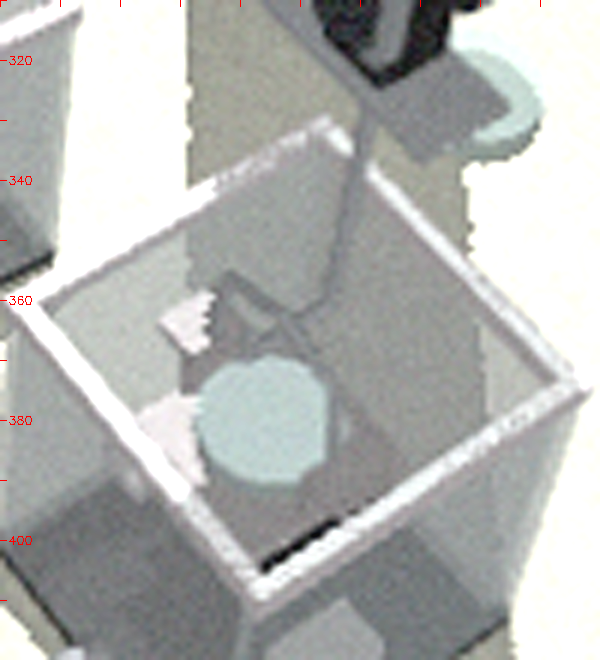

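View pics/p_top.png

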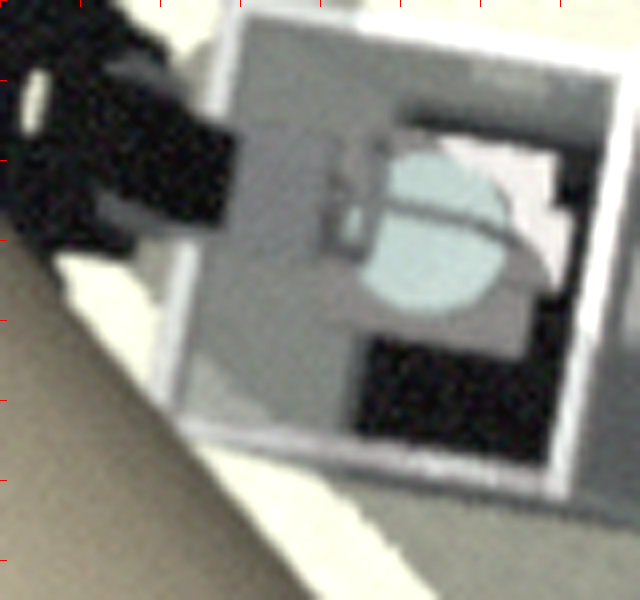

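The carrier rises clear of the walls, with lateral force about 0.3 N. I continue up over the rim.

arm_command(
  steps=[
    [[0,0,-8,0,10],[0,0,-12,0,10],[0,0,-12,0,10],[0,0,-14,0,10],[0,0,-14,0,10],[0,0,-14,0,10],[0,0,-14,0,10],[0,0,-12,0,10],[0,0,-6,0,10],[0,0,0,0,10]],
  ],
)

```text
clock: 13.1
ee_pos: [0.5003, 0.2739, 0.3751]
orientation: [180.0, -0.0, 80.5]
contact_force: [0.2, -0.2, -3.3]
width: 0.0212
```

```bash
python3 - <<'E'
from h import *
from cell import arm
st=arm.state(); print(st["clock"],st["ee_pos"],st["orientation"],st["contact_force"],st["width"])
print(tool(st,[.50,-.142,.375]))
for n,b in(("scene",(355,240,100,110,6)),):
    s=arm.snapshot(n); pickle.dump(s,open(f"{n}9.pkl","wb"))
    crop(s,*b,f"pics/q_{n}.png",al=1.8)
E
```

```text
13.1 [0.50034312 0.27385186 0.37508071] [ 1.79954980e+02 -3.90450792e-02  8.05153066e+01] [ 0.2457881  -0.19654021 -3.28350557] 0.021154189499843847
[-4.10223519e+02  6.81874884e+01 -1.45263933e-01]
```

View pics/q_scene.png

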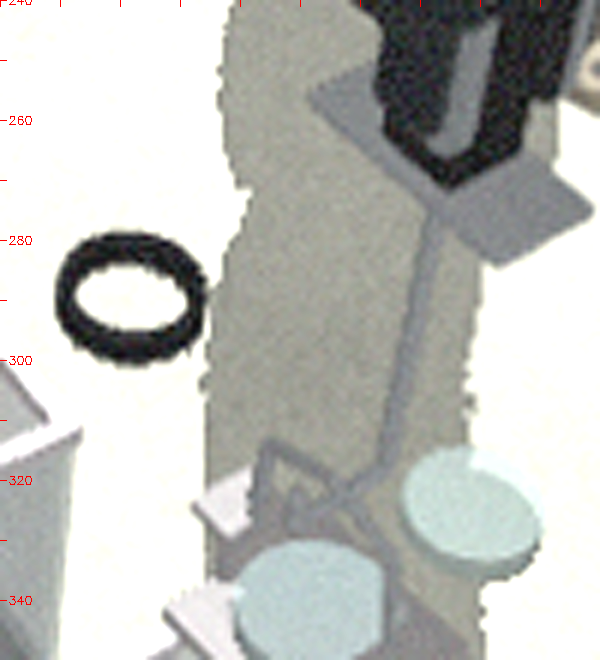

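Carrier bottom is about 0.19 m, above both rims (0.13). I carry it gently to above the tray.

arm_command(
  steps=[
    [[-6,1,0,0,10],[-12,2,0,0,10],[-18,3.4,0,0,10],[-24,4.5,0,0,10],[-30,5.7,0,0,10],[-30,5.7,0,0,10],[-30,5.7,0,0,10],[-30,5.7,0,0,10],[-30,5.7,0,0,10],[-30,5.7,0,0,10]],
  ],
)

```text
clock: 14.15
ee_pos: [0.5045, 0.027, 0.3741]
orientation: [-180.0, 0.0, 80.4]
contact_force: [0.5, 0.1, -2.4]
width: 0.0208
```

arm_command(
  steps=[
    [[-30,5.7,0,0,10],[-30,5.7,0,0,10],[-30,5.7,0,0,10],[-26,5,0,0,10],[-20,4,0,0,10],[-14,3,0,0,10],[-8,1.5,0,0,10],[-3,0.5,0,0,10],[0,0,0,0,10],[0,0,0,0,10]],
  ],
)

```text
clock: 15.15
ee_pos: [0.5094, -0.1334, 0.3744]
orientation: [180.0, -0.0, 80.6]
contact_force: [-0.1, 0.3, -2.5]
width: 0.021
```

```bash
python3 - <<'E'
from h import *
from cell import arm
st=arm.state(); print(st["clock"],st["ee_pos"],st["orientation"],st["contact_force"],st["width"])
print(tool(st,[.5085,-.134,.25]))
for n in("scene","top"):
    s=arm.snapshot(n); pickle.dump(s,open(f"{n}10.pkl","wb"))
    cv2.imwrite(f"pics/r_{n}.png",cv2.convertScaleAbs(s["image"][:,:,::-1],alpha=1.5))
E
```

```text
15.15 [ 0.50935948 -0.13335967  0.37441507] [ 1.79989041e+02 -1.14826053e-02  8.06057305e+01] [-0.08851419  0.3261467  -2.52977756] 0.020970786809502304
[ -0.7969624   -0.76723473 124.41476781]
```

View pics/r_scene.png

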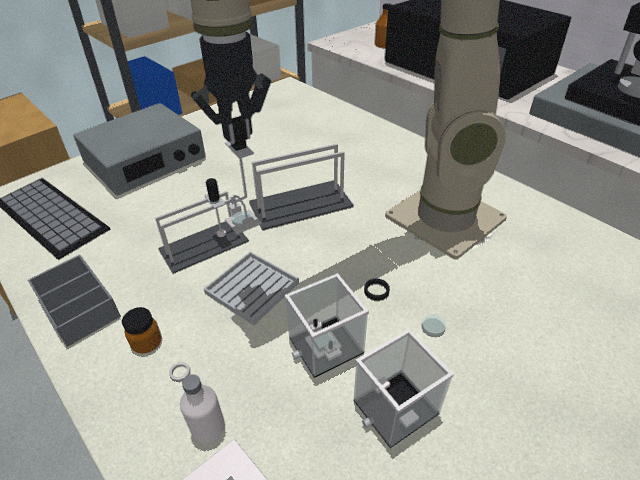

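Carrier on the hook at (237,212), tank emptied. I lower to about 30 mm above the floor.

arm_command(
  steps=[
    [[0,0,10,0,10],[0,0,18,0,10],[0,0,22,0,10],[0,0,24,0,10],[0,0,24,0,10],[0,0,22,0,10],[0,0,18,0,10],[0,0,12,0,10],[0,0,8,0,10],[0,0,0,0,10]],
  ],
)

```text
clock: 16.25
ee_pos: [0.5089, -0.1343, 0.2154]
orientation: [-179.9, -0.0, 80.5]
contact_force: [-0.1, 0.7, -3.3]
width: 0.0214
```

```bash
python3 - <<'E'
from h import *
from cell import arm
st=arm.state(); print(st["clock"],st["ee_pos"],st["orientation"],st["contact_force"],st["width"])
for n,b in(("top",(290,120,120,120,6)),("scene",(195,190,115,140,5))):
    s=arm.snapshot(n); pickle.dump(s,open(f"{n}11.pkl","wb"))
    crop(s,*b,f"pics/s_{n}.png",al=1.8)
E
```

```text
16.25 [ 0.50887146 -0.13431765  0.2154419 ] [-1.79929449e+02 -9.80973086e-03  8.05261750e+01] [-0.09064855  0.74097355 -3.30978574] 0.02141219572543992
```

View pics/s_scene.png

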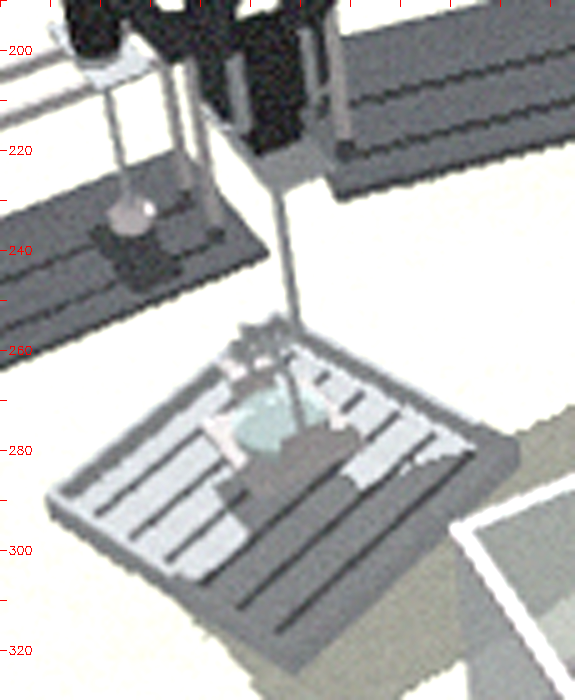

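View pics/s_top.png

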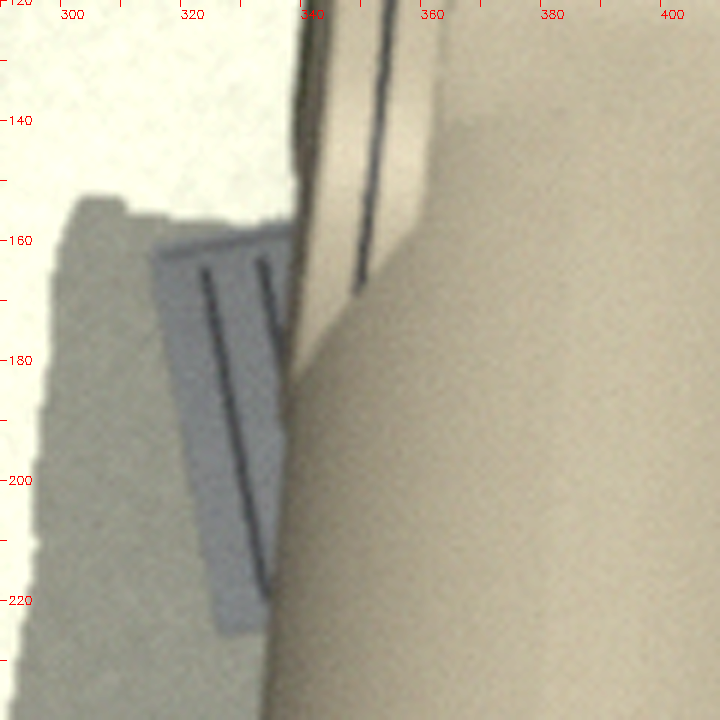

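The carrier is over the tray centre. I lower slowly to the floor, watching the load.

arm_command(
  steps=[
    [[0,0,5,0,10],[0,0,6,0,10],[0,0,5,0,10],[0,0,3,0,10],[0,0,2,0,10],[0,0,2,0,10],[0,0,1.5,0,10],[0,0,1.5,0,10],[0,0,0,0,10],[0,0,0,0,10]],
  ],
)

```text
clock: 17.35
ee_pos: [0.5093, -0.1345, 0.1904]
orientation: [180.0, 0.0, 80.5]
contact_force: [-0.3, -0.5, -3.5]
width: 0.0211
```

arm_command(
  steps=[
    [[0,0,1.5,0,10],[0,0,1.5,0,10],[0,0,1.5,0,10],[0,0,0,0,10],[0,0,0,0,10]],
  ],
)

```text
clock: 17.85
ee_pos: [0.5092, -0.1345, 0.1858]
orientation: [-180.0, 0.0, 80.5]
contact_force: [-0.3, -0.5, -2.3]
width: 0.0213
```

```bash
python3 - <<'E'
from h import *
from cell import arm
st=arm.state(); print(st["clock"],st["ee_pos"],st["orientation"],st["contact_force"],st["width"])
for n,b in(("scene",(195,190,115,140,5)),):
    s=arm.snapshot(n); pickle.dump(s,open(f"{n}12.pkl","wb"))
    crop(s,*b,f"pics/t_{n}.png",al=1.8)
E
```

```text
17.85 [ 0.50923029 -0.1344728   0.18578128] [-1.79997521e+02  4.71398648e-03  8.05176687e+01] [-0.28395375 -0.5498659  -2.33121186] 0.021306983139577608
```

View pics/t_scene.png

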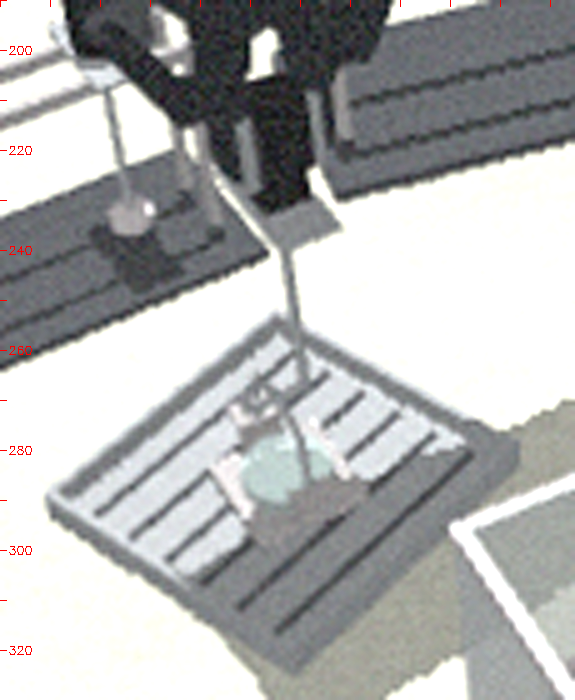

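arm_command(
  steps=[
    [[0,0,1,0,10],[0,0,1,0,10],[0,0,1,0,10],[0,0,1,0,10],[0,0,0,0,10],[0,0,0,0,10]],
  ],
)

```text
clock: 18.5
ee_pos: [0.5093, -0.1345, 0.1818]
orientation: [180.0, 0.0, 80.5]
contact_force: [0.5, 0.1, -1.2]
width: 0.0214
```

arm_command(
  steps=[
    [[0,0,1.5,0,10],[0,0,1.5,0,10],[0,0,1.5,0,10],[0,0,0,0,10],[0,0,0,0,10]],
  ],
)

```text
clock: 19.0
ee_pos: [0.5092, -0.1345, 0.1773]
orientation: [-180.0, 0.0, 80.5]
contact_force: [0.2, -0.0, -1.4]
width: 0.0211
```

arm_command(
  steps=[
    [[0,0,2,0,10],[0,0,2,0,10],[0,0,2,0,10],[0,0,2,0,10],[0,0,0,0,10],[0,0,0,0,10]],
  ],
)

```text
clock: 19.6
ee_pos: [0.5092, -0.1345, 0.1693]
orientation: [-180.0, 0.0, 80.5]
contact_force: [0.3, -0.3, -0.9]
width: 0.0215
```

```bash
python3 - <<'E'
from h import *
from cell import arm
for n,b in(("scene",(210,200,90,110,6)),):
    s=arm.snapshot(n); pickle.dump(s,open(f"{n}13.pkl","wb"))
    crop(s,*b,f"pics/u_{n}.png",al=1.8)
E
```

```text
(no output)
```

View pics/u_scene.png

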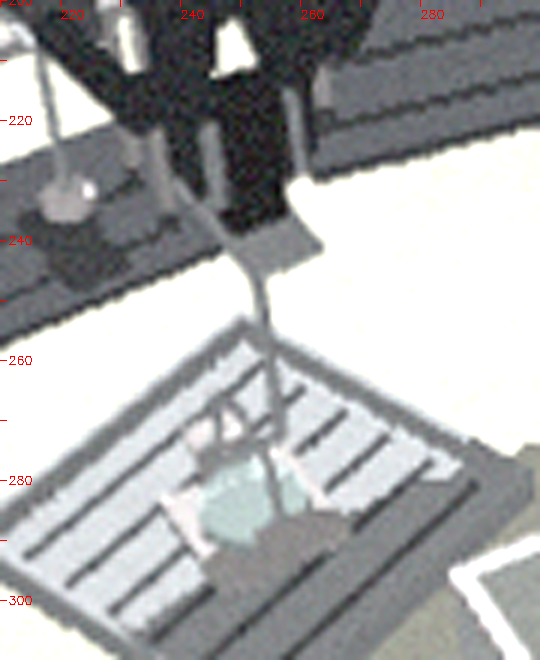

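The load transferred at TCP z ≈ 0.184, and the carrier stands upright on the floor. I lower 3 mm more, then withdraw the hook along −x.

arm_command(
  steps=[
    [[0,0,3,0,10],[0,0,0,0,10],[0,-4,0,0,10],[0,-6,0,0,10],[0,-6,0,0,10],[0,0,0,0,10]],
  ],
)

```text
clock: 20.25
ee_pos: [0.4926, -0.1319, 0.1664]
orientation: [-180.0, 0.0, 80.5]
contact_force: [0.1, -0.1, -1.9]
width: 0.021
```

arm_command(
  steps=[
    [[0,-8,0,0,10],[0,-8,0,0,10],[0,-8,0,0,10],[0,-5,0,0,10],[0,0,0,0,10],[0,0,0,0,10]],
  ],
)

```text
clock: 20.85
ee_pos: [0.4649, -0.1272, 0.1665]
orientation: [180.0, 0.0, 80.5]
contact_force: [0.7, 1.3, -1.4]
width: 0.0212
```

```bash
python3 - <<'E'
from h import *
from cell import arm
print(arm.state()["ee_pos"],arm.state()["contact_force"])
for n,b in(("scene",(210,200,90,110,6)),):
    s=arm.snapshot(n); pickle.dump(s,open(f"{n}14.pkl","wb"))
    crop(s,*b,f"pics/v_{n}.png",al=1.8)
E
```

```text
[ 0.46493745 -0.12717255  0.16648564] [ 0.67287761  1.2539306  -1.39341375]
```

View pics/v_scene.png

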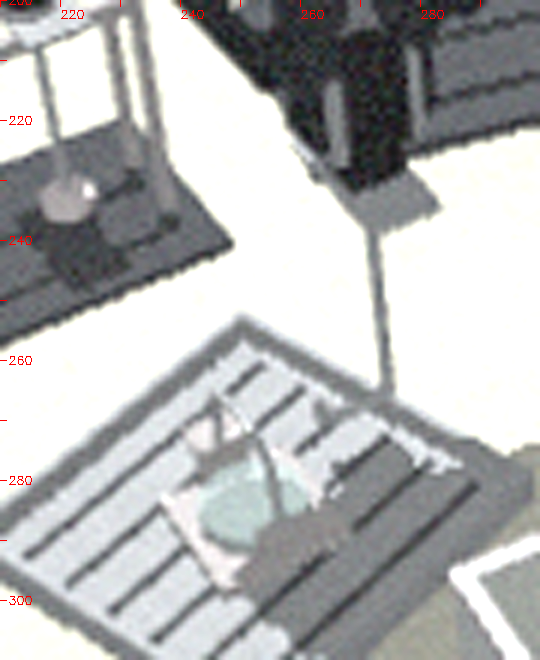

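The hook is clear of the arch and the carrier stands unmoved. I raise straight up.

arm_command(
  steps=[
    [[0,0,-10,0,10],[0,0,-20,0,10],[0,0,-30,0,10],[0,0,-30,0,10],[0,0,-30,0,10],[0,0,-30,0,10],[0,0,-30,0,10],[0,0,-20,0,10],[0,0,-8,-1,10],[0,0,0,0,10]],
  ],
)

```text
clock: 21.9
ee_pos: [0.4653, -0.127, 0.3752]
orientation: [179.9, 0.0, 81.6]
contact_force: [0.6, 0.4, -1.4]
width: 0.0214
```

```bash
python3 - <<'E'
from h import *
from cell import arm
st=arm.state();print(st["ee_pos"],st["orientation"],tool(st,[.5769,-.3444,.139]))
E
```

```text
[ 0.46526406 -0.12703414  0.37521459] [1.79905176e+02 1.22367304e-02 8.15841084e+01] [-198.63601604  141.85572571  236.49210962]
```

arm_command(
  steps=[
    [[-12,9,0,0,10],[-28,20,0,0,10],[-36,25.5,0,0,10],[-36,25.5,0,0,10],[-36,25.5,0,0,10],[-28,20,0,0,10],[-16,12,0,0,10],[-6,4,0,0,10],[0,0,0,0,10],[0,0,0,0,10]],
  ],
)

```text
clock: 22.9
ee_pos: [0.5755, -0.3429, 0.374]
orientation: [-180.0, -0.0, 81.6]
contact_force: [0.0, 1.1, -0.5]
width: 0.0213
```

```bash
python3 - <<'E'
from h import *
from cell import arm
st=arm.state();print(st["ee_pos"],st["orientation"],tool(st,[.5769,-.3444,.139]))
E
```

```text
[ 0.57552983 -0.34285731  0.3740492 ] [-1.79974699e+02 -2.71209788e-02  8.15694789e+01] [ -1.43640278   1.68532833 235.04782302]
```

arm_command(
  steps=[
    [[-1.5,1.5,10,0,10],[0,0,20,0,10],[0,0,25,0,10],[0,0,25,0,10],[0,0,18,0,10],[0,0,8,0,10],[0,0,0,0,10],[0,0,0,0,10]],
  ],
)

```text
clock: 23.7
ee_pos: [0.5771, -0.3454, 0.2694]
orientation: [179.9, 0.0, 81.5]
contact_force: [0.5, 0.3, -0.9]
width: 0.0211
```

```bash
python3 - <<'E'
from h import *
from cell import arm
st=arm.state();print(st["ee_pos"],st["orientation"],tool(st,[.5769,-.3444,.139]))
for n,b in(("scene",(120,130,100,110,7)),("top",(405,110,100,90,7))):
    s=arm.snapshot(n); pickle.dump(s,open(f"{n}15.pkl","wb"))
    crop(s,*b,f"pics/w_{n}.png",al=1.8)
E
```

```text
[ 0.5770814  -0.34541472  0.26944278] [1.79922352e+02 3.68606718e-02 8.15236931e+01] [  1.06081724  -0.5057614  130.44155719]
```

View pics/w_scene.png

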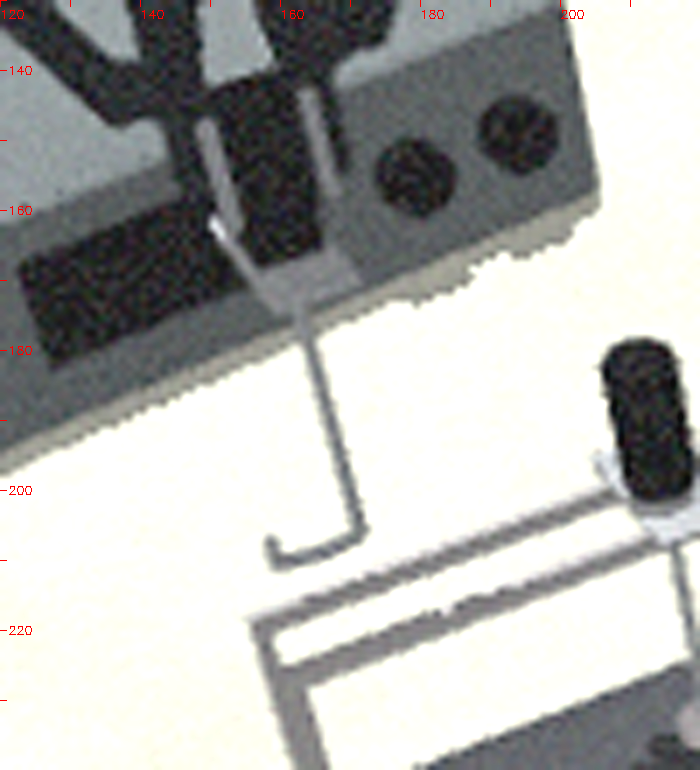

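View pics/w_top.png

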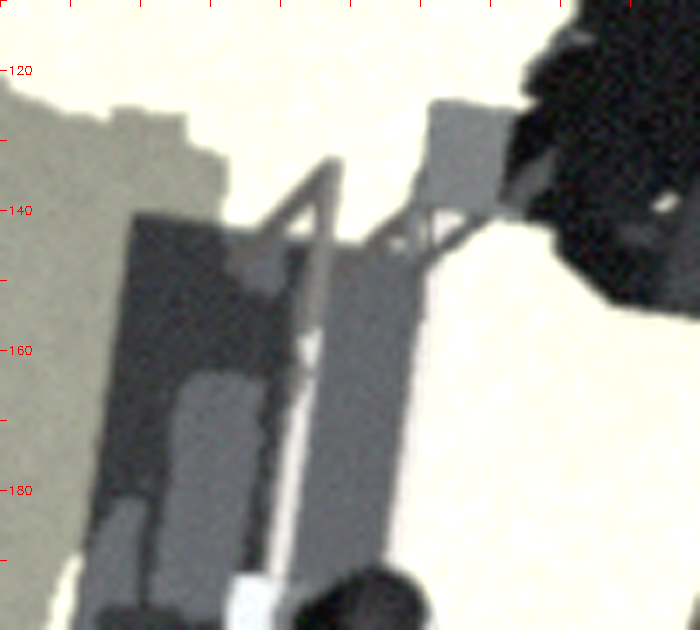

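The hook foot at (158–171,205–210) is over the rail gap. I lower in stages.

arm_command(
  steps=[
    [[1,-0.5,8,0,10],[0,0,14,0,10],[0,0,18,0,10],[0,0,18,0,10],[0,0,18,0,10],[0,0,14,0,10],[0,0,10,0,10],[0,0,0,0,10],[0,0,0,0,10]],
  ],
)

```text
clock: 24.7
ee_pos: [0.5767, -0.3445, 0.1687]
orientation: [180.0, 0.0, 81.5]
contact_force: [0.7, -0.4, -2.0]
width: 0.0214
```

```bash
python3 - <<'E'
from h import *
from cell import arm
st=arm.state();print(st["ee_pos"],st["orientation"],tool(st,[.5769,-.3444,.139]),st["contact_force"])
for n,b in(("scene",(120,160,100,110,7)),):
    s=arm.snapshot(n); pickle.dump(s,open(f"{n}16.pkl","wb"))
    crop(s,*b,f"pics/x_{n}.png",al=1.8)
E
```

```text
[ 0.57673497 -0.34448932  0.16870727] [1.79970361e+02 7.76811815e-03 8.15147709e+01] [ 0.11672339  0.13467332 29.70732523] [ 0.72575338 -0.42656123 -1.98109531]
```

View pics/x_scene.png

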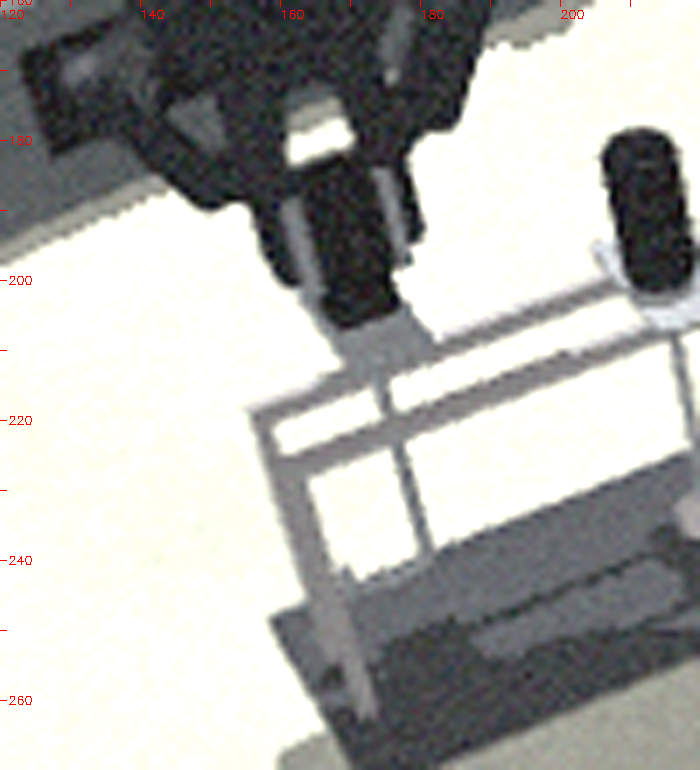

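The shank is between the rails. Lower the last 29 mm slowly.

arm_command(
  steps=[
    [[0,0,8,0,10],[0,0,8,0,10],[0,0,5,0,10],[0,0,3,0,10],[0,0,2,0,10],[0,0,1,0,10],[0,0,1,0,10],[0,0,0,0,10],[0,0,0,0,10]],
  ],
)

```text
clock: 25.65
ee_pos: [0.5766, -0.3445, 0.1405]
orientation: [180.0, 0.0, 81.5]
contact_force: [-0.7, 0.2, -1.9]
width: 0.0213
```

arm_command(
  steps=[
    [[0,0,1,0,10],[0,0,0,0,10],[0,0,0,0,10]],
  ],
)

```text
clock: 25.95
ee_pos: [0.5765, -0.3444, 0.1393]
orientation: [180.0, 0.0, 81.5]
contact_force: [0.1, -0.2, -1.6]
width: 0.0214
```

arm_command(
  steps=[
    [[0,0,0.7,0,10],[0,0,0,0,10],[0,0,0,0,10]],
  ],
)

```text
clock: 26.25
ee_pos: [0.5766, -0.3444, 0.1387]
orientation: [180.0, 0.0, 81.5]
contact_force: [-0.2, -0.0, -0.6]
width: 0.021
```

arm_command(
  steps=[
    [[0,0,0.7,0,10],[0,0,0,0,10],[0,0,0,0,10]],
  ],
)

```text
clock: 26.55
ee_pos: [0.5766, -0.3444, 0.1387]
orientation: [180.0, 0.0, 81.5]
contact_force: [-2.4, 0.9, 4.8]
width: 0.0215
```

```bash
python3 - <<'E'
from h import *
from cell import arm
st=arm.state();print(st["ee_pos"],st["orientation"],st["contact_force"])
for n,b in(("scene",(130,170,90,90,8)),):
    s=arm.snapshot(n); pickle.dump(s,open(f"{n}17.pkl","wb"))
    crop(s,*b,f"pics/y_{n}.png",al=1.8)
E
```

```text
[ 0.5766296  -0.34443425  0.13865334] [1.79972745e+02 1.82654808e-02 8.15132412e+01] [-2.43497083  0.85793395  4.79667823]
```

View pics/y_scene.png

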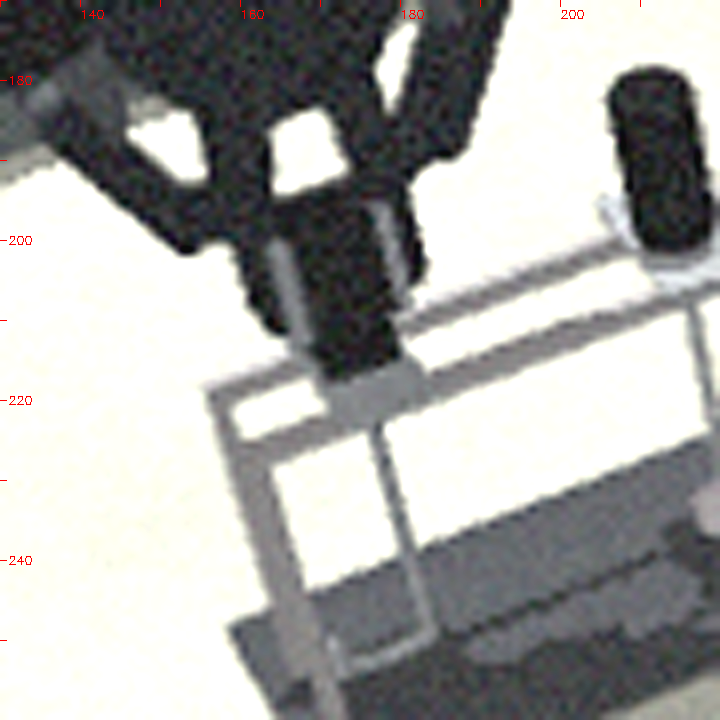

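The plate rests on both rails and the force shows +5 N. I open slowly.

arm_command(
  steps=[
    [[0,0,0,0,24],[0,0,0,0,30],[0,0,0,0,40],[0,0,0,0,50],[0,0,0,0,60],[0,0,0,0,60],[0,0,0,0,60],[0,0,0,0,60]],
  ],
)

```text
clock: 27.4
ee_pos: [0.5765, -0.3444, 0.1379]
orientation: [180.0, 0.0, 81.5]
contact_force: [0.8, -0.4, -0.3]
width: 0.0597
```

```bash
python3 - <<'E'
from h import *
from cell import arm
st=arm.state();print(st["ee_pos"],st["orientation"],st["contact_force"],st["width"])
for n,b in(("scene",(130,170,90,90,8)),):
    s=arm.snapshot(n); pickle.dump(s,open(f"{n}18.pkl","wb"))
    crop(s,*b,f"pics/z_{n}.png",al=1.8)
E
```

```text
[ 0.57651477 -0.34443952  0.13791875] [1.79997814e+02 4.47409824e-03 8.15123463e+01] [ 0.84651788 -0.36094444 -0.25759472] 0.059748211378862395
```

View pics/z_scene.png

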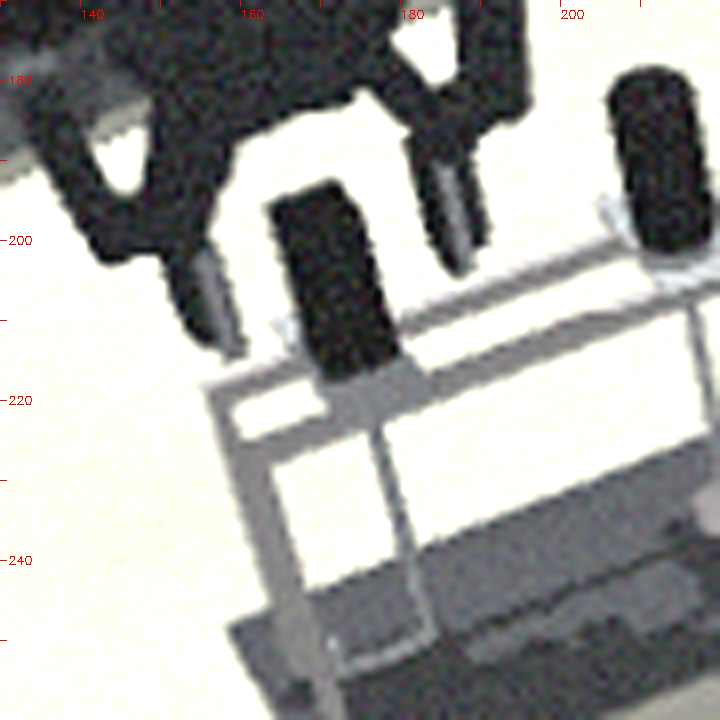

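The rod hangs free and upright. I retreat straight up, then back, to clear the view.

arm_command(
  steps=[
    [[0,0,-15,0,60],[0,0,-30,0,60],[0,0,-30,0,60],[0,0,-30,0,60],[0,0,-30,0,60],[0,0,-30,0,60],[0,0,-10,0,60],[-30,-10,0,0,60],[-35,-10,0,0,60],[-35,-10,0,0,60]],
  ],
)

```text
clock: 28.45
ee_pos: [0.5315, -0.4396, 0.3133]
orientation: [180.0, 0.0, 81.6]
contact_force: [-0.3, -1.4, -0.3]
width: 0.0601
```

arm_command(
  steps=[
    [[-35,-20,0,0,60],[-35,-20,0,0,60],[-35,-30,0,0,60],[-35,-30,0,0,60],[-20,-10,0,0,60],[0,0,0,0,60],[0,0,0,0,60]],
  ],
)

```text
clock: 29.15
ee_pos: [0.3997, -0.5807, 0.3128]
orientation: [180.0, -0.0, 81.5]
contact_force: [0.9, 0.2, 0.1]
width: 0.0602
```

```bash
python3 - <<'E'
from h import *
from cell import arm
st=arm.state();print(st["clock"],st["ee_pos"],st["contact_force"])
for n in("scene","top"):
    s=arm.snapshot(n); pickle.dump(s,open(f"{n}19.pkl","wb"))
    cv2.imwrite(f"pics/fin_{n}.png",cv2.convertScaleAbs(s["image"][:,:,::-1],alpha=1.5))
    if n=="scene": crop(s,150,170,150,155,5,"pics/fin_c.png",al=1.6)
    else: crop(s,310,120,170,120,4,"pics/fin_ct.png",al=1.6)
E
```

```text
29.15 [ 0.3996543  -0.58073904  0.31275457] [0.87250439 0.2359404  0.05691646]
```

View pics/fin_scene.png

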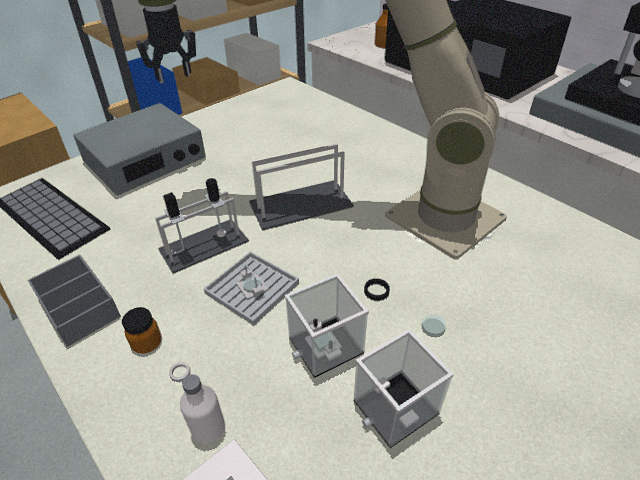

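View pics/fin_c.png

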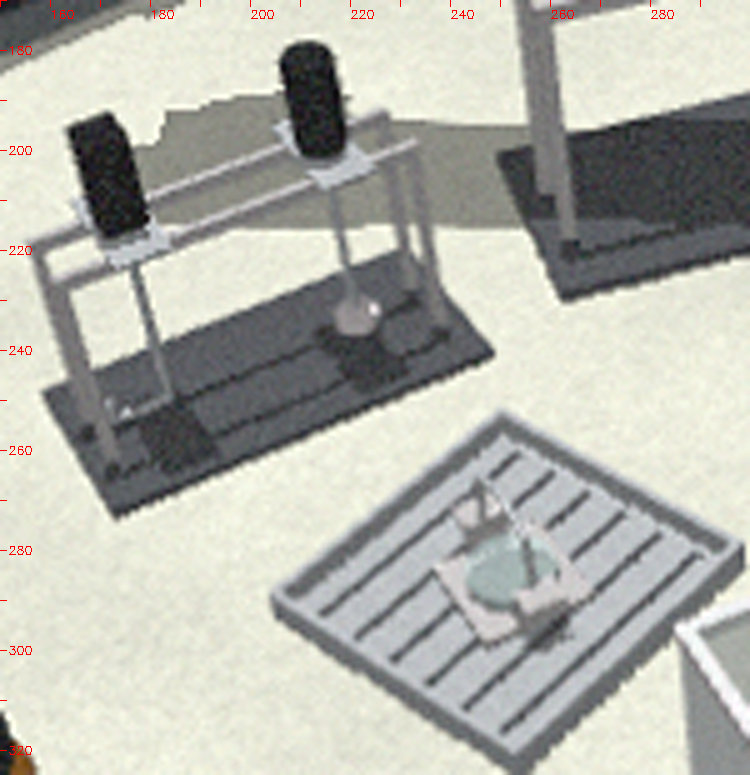

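View pics/fin_ct.png

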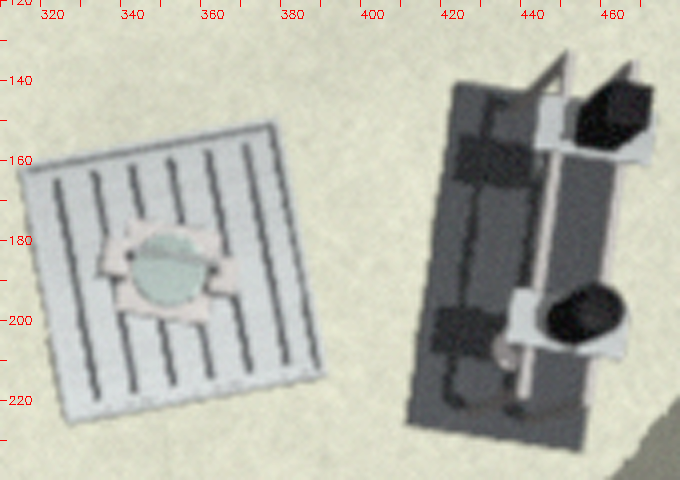

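The carrier stands flat and upright near the tray centre, top (348,187). The hook rod is back on both rails at top (460,149), and the disc rod and other carrier have not moved. I hand in.

```bash
python3 - <<'E'
from cell import arm
print(arm.close_job())
E
```

```text
the job is handed in; nothing more can be done
None
```

The round-lens carrier is out of the tank and standing upright on the drying tray floor, and the hook rod is back on its rails. I handed the job in at about 29 s, well under the 72 s limit.

**What I did:** I gripped the hook rod by its black handle and passed the hook under the wire arch from the −x side. I lifted the carrier out over the rims, set it down slowly in the tray, slid the hook out and hung the rod back in its place. The fingers never touched the carrier.

**Last checks:**
- **Carrier:** both pictures show it flat and upright near the tray centre, with the hook clear of it.
- **Hook rod:** it hangs upright with its plate across both rails and the hook along +x.
- **Other carrier and rod:** neither has moved.
- **Gripper:** it was clear of everything, and the measured wrist forces stayed under about 6 N.

**What disagreed:**
- The two cameras differed by a steady 3 mm or so (up to about 7 mm for the hook inside the tank), so I averaged them.
- The rod sat about 5 mm off the gripper centre along the rod's y axis, with a slight tilt (about 1°). I corrected for this at the tank.

No check failed.

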